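# Change the nutrient cartridges of a houseplant dosing dock

## Task

Please change the plant-feed cartridges. First, before any cartridge comes out, turn the dial on the dosing dock to its yellow mark; then pull every orange-capped spent cartridge out of the dock and stand it upright in the wooden tray, and slide every green-capped fresh cartridge fully home into a bay, one per bay (any bay). Only when all of that is done, turn the dial from yellow to the green mark and leave it there; do not disturb the potted plant, the amber spray bottle or the camera.

Things in the scene. Friction and masses are not known exactly. Their poses are not given: they have to be found in the camera images.
- dock: Fixed white dosing dock. Origin: underside centre of its base plate (x, y -120..120, -140..140 mm, 8 mm thick); x points into the bays, away from the robot, y left. Plate x -120..-62 is an open apron. Bays at y = -80, 0, 80, open to -x. Behind them a pump unit (x 30.5..120, 40 mm high) is the end stop. Dial panel to the left: x -60..120, y 135..230, 45 mm high.
- bay_1 (a point): Right bay (dock y -80 mm): where a fully home cartridge's origin lies, on the plate, 8 mm above the table; axes as the dock's. Channel 47 mm wide, x -45..30.5 mm from here, pointed noses at its mouth from x -61. Lips over it (underside 12, top 18 mm above the plate) leave a 33 mm slot: the foot goes under them, so a cartridge only slides in and out along x.
- bay_2 (a point): Middle bay (dock y 0), otherwise like bay_1.
- bay_3 (a point): Left bay, next to the dial (dock y 80 mm), otherwise like bay_1.
- dial (a joint): Selector dial, rad, growing clockwise seen from above. Five spring detents 0.7 rad apart, each with a coloured dot: 0 red, 0.7 yellow, 1.4 blue, 2.1 green, 2.8 black. About 0.1 N m turns it past a click; let go, it settles in the nearest detent. Starts at blue, green or black.
- dial_grip (a point): On the dial's upright axis, within its black grip bar (44 mm long, 12 mm thick; top 9 mm above this point, foot 17 mm below, on a disc 48 mm across), 69 mm above the table. x points along the bar to the end with the white pointer line. At dial 0 the pointer is 1.4 rad anticlockwise (from above) of the dock's x.
- tray: Wooden open tray, fixed, outside 210 (x) x 130 (y) mm, rim 32 mm high, walls and floor 5 mm. Origin: centre of the underside. Room for the spent cartridges side by side along x, each with its length along the tray's y.
- fresh_1: Fresh cartridge, white body with green cap and green band, 2 or 3 of them standing on the table left of the dock. Closed rigid cartridge: foot 60 (x) x 44 (y) x 8 (z) mm, on it a body 54 (x) x 26 (y) mm that reaches 70 mm above the underside; 105 to 210 g. Origin: centre of the underside, z up, x along the foot's length. Front and back are alike, so either way round will do. May be absent (None).
- fresh_2: Fresh cartridge, white body with green cap and green band, 2 or 3 of them standing on the table left of the dock. Closed rigid cartridge: foot 60 (x) x 44 (y) x 8 (z) mm, on it a body 54 (x) x 26 (y) mm that reaches 70 mm above the underside; 105 to 210 g. Origin: centre of the underside, z up, x along the foot's length. Front and back are alike, so either way round will do. May be absent (None).
- fresh_3: Fresh cartridge, white body with green cap and green band, 2 or 3 of them standing on the table left of the dock. Closed rigid cartridge: foot 60 (x) x 44 (y) x 8 (z) mm, on it a body 54 (x) x 26 (y) mm that reaches 70 mm above the underside; 105 to 210 g. Origin: centre of the underside, z up, x along the foot's length. Front and back are alike, so either way round will do. May be absent (None).
- spent_1: Spent cartridge, grey body with orange cap and orange band, 2 or 3 of them sitting in the bays at the start. Closed rigid cartridge: foot 60 (x) x 44 (y) x 8 (z) mm, on it a body 54 (x) x 26 (y) mm that reaches 70 mm above the underside; 105 to 210 g. Origin: centre of the underside, z up, x along the foot's length. Front and back are alike, so either way round will do. May be absent (None).
- spent_2: Spent cartridge, grey body with orange cap and orange band, 2 or 3 of them sitting in the bays at the start. Closed rigid cartridge: foot 60 (x) x 44 (y) x 8 (z) mm, on it a body 54 (x) x 26 (y) mm that reaches 70 mm above the underside; 105 to 210 g. Origin: centre of the underside, z up, x along the foot's length. Front and back are alike, so either way round will do. May be absent (None).
- spent_3: Spent cartridge, grey body with orange cap and orange band, 2 or 3 of them sitting in the bays at the start. Closed rigid cartridge: foot 60 (x) x 44 (y) x 8 (z) mm, on it a body 54 (x) x 26 (y) mm that reaches 70 mm above the underside; 105 to 210 g. Origin: centre of the underside, z up, x along the foot's length. Front and back are alike, so either way round will do. May be absent (None).
- pot_plant: Bystander: small green plant in a terracotta pot 84 mm across, 75 mm high (leaves higher). Origin: centre of the underside.
- mister: Bystander: small amber spray bottle 48 mm across, 112 mm high. Origin: centre of the underside.
- camera: Bystander: black photo camera 120 mm wide, 77 mm high. Origin: centre of the underside.
Not all that is in view belongs to the job. Of the things that look like the tray, the larger one is meant. Leave any turquoise look-alike of the fresh_3 alone.

How it is judged:
By the outcome, as a careful person would: the job done as asked, in the order asked, and still so for the second after the job is handed in, with the robot touching nothing.
Of spent_1, spent_2, spent_3 only 2 to 3 are there at a start; the rules pass over those that are not, and their reading is None.
Of fresh_1, fresh_2, fresh_3 only 2 to 3 are there at a start; the rules pass over those that are not, and their reading is None.
At some moment in a run one of fresh_1, fresh_2, fresh_3 may be knocked a few centimetres aside while the robot is not near it.
Once in a run the grip may slacken for a moment while it holds something.
It also fails if it takes over 210 s, if anything falls off the work surface, if the arm or the gripper's body presses on something with over 40 N, if the wrist force passes 120 N, or if a joint passes its speed limit or range.

## Robot

A 6-joint arm with a two-finger parallel gripper is mounted at the origin on the work surface. World frame = base frame: x ahead of the robot, y to its left, z up, the work surface at z = 0. Lengths are in mm, angles in rad, forces in N, time in s.
With the tool pointing down it reaches from about 325 to 850 mm from the base axis. Payload 4.4 kg.
Tool frame: the origin (TCP) lies on the centre line of the jaws, within the pads' length; the fingertips stand 8 mm ahead of it and the grasp point (between the pads) lies 11 mm behind it; z points along the fingers, y is the line along which they close (so a half turn about z gives the same grasp; the last joint's range is limited). The gripper opens to 94 mm and grips with 3 to 60 N. Pads are 16 mm wide; open, the fingers measure 119 mm over their backs; the gripper's body (75 mm by 177 mm) begins 78 mm behind the grasp point.
Start: joints at [-1.433, 0.207, 1.542, -0, 1.393, -0.15], TCP at [163.749, -551.193, 213.447] pointing down, gripper open.
Joint ranges: [-2.73, 2.73], [-0.86, 2.22], [0.23, 2.46], [-1.11, 4.25], [0.08, 2.63], [-2.82, 2.82]. Speed limits (rad/s): [2.79, 2.79, 3.14, 3.14, 3.14, 3.14].

## Interface

Orientations are given as a unit quaternion [w, x, y, z].
In Python, from bench import bot gives the robot as it stands.
- The arm moves only by the tool play_rows, never from a script. Its argument "moves" is a list that holds one entry, the list of rows, each a list of 7 numbers: the shift along the tool's x, y, z in mm, then the turn, a rotation vector about the tool's x, y, z in degrees, then the opening, from -1 (shut) to 1 (fully open). In form: [[[tx, ty, tz, rx, ry, rz, hand], ...]]. A call has 1 to 5 rows; each row shifts and turns the commanded pose from where the row before left it, along the tool's axes as they then stand; what a row does not reach is not made up. A row lasts 1/10 s, in which the tool goes at most 50 mm and 8.59 degrees, less where a joint would pass 70% of its speed; a pose out of reach is approached as far as the arm can. A call is refused whole if a number of a shift passes 50 or a number of a turn 8.59, either way. A call with a gripper value outside its range is refused whole. The fingers move at their own pace and stop on an object; "force" is the grip in N (left out, the last holds). Time passes only in rows, so rows that do not move let the fingers close. It gives the time, the measured TCP pose, the force, the opening and the grip force at its end, in the units of the state.
- bot.state(): the state, without advancing time (a new reading comes with each control period).
- bot.read_camera(name): name is "scene" or "top"; returns a dict with "pixels" (480x640x3 uint8, red, green, blue), "K" (3x3 intrinsics, pixels), "eye" and "attitude" of the camera in the world. Camera axes: x right, y down, z forward; pixel columns grow to the right and rows downward; lengths in mm; the calibration is good to about 2 mm. A picture is of the moment at which its call begins. There is no depth.
- bot.sign_off(): hands the job in; it is judged then, once.
The state is a dict: "time": time; "q": joint angles; "dq": joint speeds; "joint_efforts": joint torques, N m; "tcp_pos": TCP position; "tcp_rot": TCP orientation; "contact_force": force on the tool from outside, world axes, zero at the start; "torque": the same for the moment, N m; "grip_width": opening from 0.0 (shut) to 1.0 (fully open); "finger_force": force on a finger pad.
Only numpy, scipy, OpenCV 4.12 (cv2) and the standard library are available. Lean on these libraries where they do the work, as an engineer would, in place of code of your own. Each camera call takes 0.05 s, during which the arm holds its last target. There are 200 camera calls.

## Working session

There is one attempt and no reset: what is moved stays moved. The work goes in short steps, Python scripts to look and compute and a tool call to move; the robot and the scene stay as the last step left them, time stands still between calls to the robot, and variables do not carry over. Pictures are saved under pics/ and viewed, at most 14 in all, crops included, and the job is handed in when it is done.

Besides the shell and the picture viewer there is one more tool, called after ">>>" as a command line: name --argument value ..., lists and objects as JSON in quotes. play_rows: Moves the arm, as the interface text tells. Its arguments: {"type":"object","properties":{"moves":{"type":"array"},"force":{"type":"number"}},"required":["moves"]}

```bash
mkdir -p pics; ls
python3 - <<'E'
from bench import bot
import cv2
for n in("top","scene"):
    c=bot.read_camera(n); cv2.imwrite(f"pics/{n}0.png",c["pixels"][:,:,::-1]); print(n,c["K"],c["eye"],c["attitude"])
print(bot.state())
E
```

```text
pics
top [[576.70228508   0.         323.32052183]
 [  0.         576.70228508 241.44703668]
 [  0.           0.           1.        ]] [ 229.37497165  -78.8503138  1622.67681053] [-0.05950472  0.71142934 -0.69722244  0.06487188]
scene [[519.1853859    0.         317.37863929]
 [  0.         519.1853859  238.63155445]
 [  0.           0.           1.        ]] [1005.60580013 -682.98701588 1146.70967136] [-0.29502254  0.88887393  0.3350275  -0.10306025]
{'time': 0.1, 'q': array([-1.43248466e+00,  2.07352800e-01,  1.54279904e+00,  6.65960559e-06,
        1.39350865e+00, -1.50496056e-01]), 'dq': array([ 0.00027048, -0.0013041 , -0.0007085 ,  0.00216825,  0.00098366,
        0.0001726 ]), 'joint_efforts': array([-6.47400193e-04, -3.71870899e+01, -2.82292914e+01,  7.00788223e-02,
        3.12320085e-02, -4.85116971e-05]), 'tcp_pos': array([ 163.65934803, -550.47245113,  212.40240505]), 'tcp_rot': array([-1.03387834e-03,  9.89591424e-01,  1.43901859e-01,  9.57572908e-06]), 'contact_force': array([0.0794788 , 0.04560194, 0.62424404]), 'torque': array([ 0.00124025, -0.00892131,  0.03160665]), 'finger_force': 0.0, 'grip_width': 1.0019456428660514}
```

View pics/top0.png

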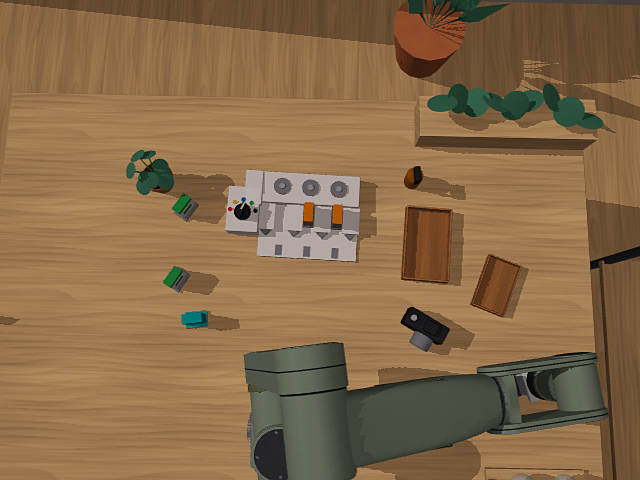

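View pics/scene0.png

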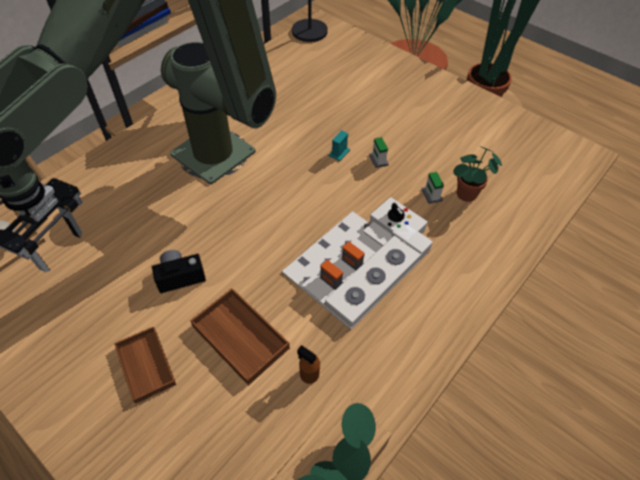

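The top view shows the dock centred near (308,216), with orange caps in the middle bay (308,215) and right bay (337,216). The left bay (266,218) is empty and the dial is at (242,211). The green caps are at (184,207) and (176,279), and the turquoise look-alike is at (194,319). The larger tray is at (427,245), the smaller one at (496,285). Next I'll enlarge the dock and the fresh area.

Run:
```python
import cv2,numpy as np
t=cv2.imread("pics/top0.png")
cv2.imwrite("pics/c_dock.png",cv2.resize(t[160:270,220:370],None,fx=5.3,fy=5.3,interpolation=cv2.INTER_CUBIC))
a=cv2.resize(t[185:335,155:222],None,fx=4,fy=4,interpolation=cv2.INTER_CUBIC)
b=cv2.resize(t[195:345,395:525],None,fx=4,fy=4,interpolation=cv2.INTER_CUBIC)
cv2.imwrite("pics/c_ft.png",np.hstack([a,b]))
```

```text
(no output)
```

View pics/c_dock.png

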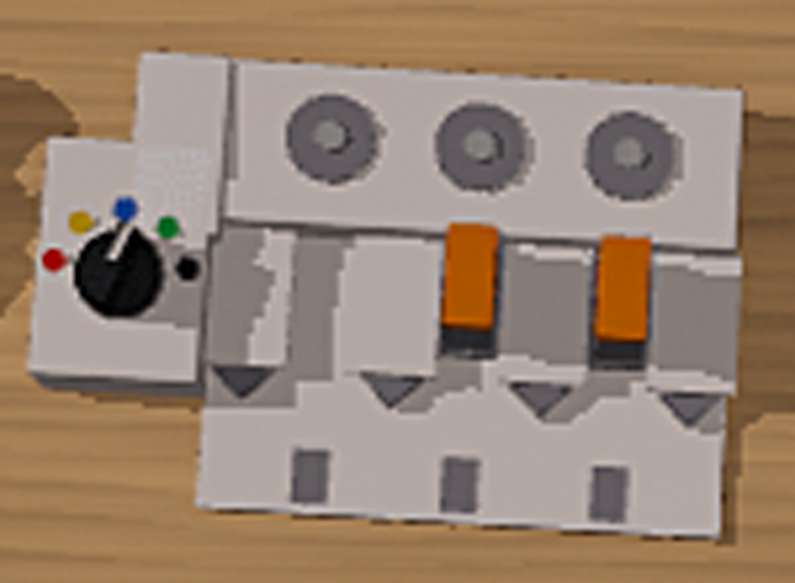

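View pics/c_ft.png

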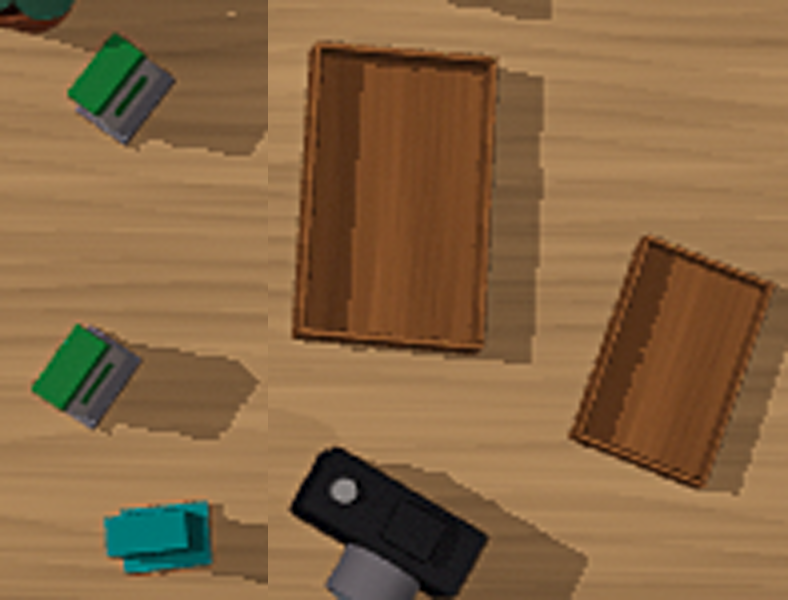

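Enlarged crops: the dial pointer is at the blue dot, with dots red (53,261), yellow (79,222), blue (124,208), green (168,227) and black (188,268). Two orange caps sit in the middle and right bays and the left bay is empty. The two green-capped cartridges with grey feet are the fresh ones. The turquoise one at full-image (194,319) is the look-alike and stays put. Of the trays, the one at (427,245) is clearly the larger, so it is the one meant.

```bash
cat > h.py <<'E'
import numpy as np, cv2
from bench import bot
from scipy.spatial.transform import Rotation as R
from scipy.optimize import least_squares
def rot(q): return R.from_quat(np.roll(q,-1))
CAM={"top":(np.array([[576.70228508,0,323.32052183],[0,576.70228508,241.44703668],[0,0,1]]),np.array([229.37497165,-78.8503138,1622.67681053]),np.array([-0.05950472,0.71142934,-0.69722244,0.06487188])),
"scene":(np.array([[519.1853859,0,317.37863929],[0,519.1853859,238.63155445],[0,0,1]]),np.array([1005.60580013,-682.98701588,1146.70967136]),np.array([-0.29502254,0.88887393,0.3350275,-0.10306025]))}
def w(p,z,cam="top"):
    K,e,q=CAM[cam]; p=np.atleast_2d(p); d=rot(q).apply(np.c_[p,np.ones(len(p))]@np.linalg.inv(K).T)
    return e+d*((z-e[2])/d[:,2])[:,None]
def proj(P,cam="top"):
    K,e,q=CAM[cam]; c=rot(q).inv().apply(np.atleast_2d(P)-e)@K.T; return c[:,:2]/c[:,2:]
def crop(p,u0,v0,s): return (np.array(p,float)+.5)/s-.5+[u0,v0]
def fit(local,world):  # 2D rigid
    local=np.array(local,float);world=np.array(world)[:,:2]
    f=lambda t:((local@np.array([[np.cos(t[2]),np.sin(t[2])],[-np.sin(t[2]),np.cos(t[2])]])+t[:2])-world).ravel()
    best=min((least_squares(f,[*world.mean(0),a]) for a in np.arange(-3,3.1,1)),key=lambda r:r.cost)
    return best.x,best.fun.reshape(-1,2)
E
python3 - <<'E'
from h import *
np.set_printoptions(suppress=True,precision=2)
D=lambda p:crop(p,220,160,5.3)
pts=[((200,507),8,-120,140),((718,536),8,-120,-140),((742,90),40,120,-140),((737,247),40,30.5,-140),((232,60),40,120,135),((225,220),40,30.5,135)]
W=np.array([w(D(p),z)[0] for p,z,_,_ in pts]); t,r=fit([p[2:] for p in pts],W); print("dock",t,r)
def todock(P):
    c,s=np.cos(t[2]),np.sin(t[2]); d=np.atleast_2d(P)[:,:2]-t[:2]; return d@np.array([[c,-s],[s,c]])
F=lambda p:crop(p,155,185,4)
for n,c,z,f in (("spentmid",[(447,223),(498,228),(492,329),(442,324)],78,D),("spentR",[(601,237),(651,239),(646,342),(594,337)],78,D),
 ("A",[(118,34),(147,52),(105,115),(68,93)],70,F),("B",[(80,323),(109,345),(72,412),(33,388)],70,F)):
    X=w(f(c),z); e=X[2]-X[1]; e2=X[0]-X[1]; l,rr=fit([(27,13),(27,-13),(-27,-13),(-27,13)],X)
    print(n,l,"sizes",np.linalg.norm(e),np.linalg.norm(e2),"dock",todock(l[None,:2]),"res",np.abs(rr).max())
X=w(D([(53,261),(79,222),(124,208),(168,227),(188,268)]),46)
ang=1.4-.7*np.arange(5)
loc=np.c_[np.cos(ang),np.sin(ang)]
f=lambda q:(q[:2]+q[2]*loc@np.array([[np.cos(t[2]),np.sin(t[2])],[-np.sin(t[2]),np.cos(t[2])]])-X[:,:2]).ravel()
s=least_squares(f,[*X.mean(0)[:2],35]); print("dial",s.x,todock(s.x[None,:2]),s.fun, "disc ctr",w(D((118,272)),52),"pointer",w(D([(118,258),(130,225)]),78))
T=w(np.array([(313,42),(497,58),(482,352),(294,338)])/4.+[395-67-.375,195-.375],32)
print("tray",fit([(105,65),(105,-65),(-105,-65),(-105,65)],T))
print("mister",w((414,178),80),"camera",w((425,325),70),"pot",w((152,175),75))
E
```

```text
dock [587.59 -44.99  -0.03] [[-0.79  1.54]
 [-0.52 -1.57]
 [ 1.87 -1.27]
 [-0.93 -0.14]
 [ 0.7  -0.62]
 [-0.33  2.06]]
spentmid [586.61 -44.91  -0.04] sizes 53.70303698968672 26.62919523739588 dock [[-0.98  0.05]] res 0.6869616741736309
spentR [ 581.55 -124.39   -0.04] sizes 54.71018036143946 25.99063102427704 dock [[ -3.3  -79.56]] res 0.4889157779114157
A [605.48 304.2   -0.57] sizes 52.24291470440711 24.20158122193042 dock [[  5.86 349.59]] res 2.386686661445708
B [401.62 315.78  -0.52] sizes 50.8180947433397 25.167436642944068 dock [[-198.27  354.15]] res 3.1294497395147687
dial [590.13 140.8   36.45] [[ -3.85 185.76]] [ 0.24  0.35  0.01 -0.09 -0.38 -0.38  0.1   0.17  0.03 -0.05] disc ctr [[590.72 140.73  52.  ]] pointer [[592.17 137.43  78.  ]
 [609.86 131.98  78.  ]]
tray (array([ 512.6 , -378.41,   -0.07]), array([[-0.46, -0.16],
       [-0.27,  0.67],
       [-0.41,  0.09],
       [ 1.15, -0.59]]))
mister [[ 688.15 -336.11   80.  ]] camera [[ 284.94 -363.84   70.  ]] pot [[682.18 390.99  75.  ]]
```

```bash
cat >> h.py <<'E'
DOCK=np.array([587.3,-45.0,-0.036])
def dk(x,y): c,s=np.cos(DOCK[2]),np.sin(DOCK[2]); return DOCK[0]+c*x-s*y, DOCK[1]+s*x+c*y
def go(x,y,z,th=None,deg=True):
    """print turn (about tool z, deg) and shift in the tool axes after that turn"""
    s=bot.state(); r=rot(s["tcp_rot"]); X=r.as_matrix()[:,0]; t0=np.arctan2(X[1],X[0]); p=s["tcp_pos"]
    if th is None: th=t0
    d=(th-t0+np.pi/2)%np.pi-np.pi/2; r2=R.from_euler("z",th)*R.from_euler("x",np.pi)
    if abs((th-t0+np.pi)%(2*np.pi)-np.pi)>np.pi/2: r2=r2*R.from_euler("z",np.pi)
    print("t",round(s["time"],2),"at",p.round(1),"th",round(t0,4),"q1,q6",s["q"][[0,5]].round(2),"F",s["contact_force"].round(1),"grip",round(s["grip_width"]*94,1),round(s["finger_force"],1))
    print("  turn",((r.inv()*r2).as_rotvec(degrees=True)).round(2),"alt turn sign: +-180; then shift",r2.inv().apply(np.array([x,y,z])-p).round(1))
E
python3 - <<'E'
from h import *
go(590.3,141,130,-.036)
t=cv2.imread("pics/top0.png");s=cv2.imread("pics/scene0.png")
cv2.imwrite("pics/plant.png",np.hstack([cv2.resize(t[140:240,120:210],None,fx=4,fy=4,interpolation=2),cv2.resize(s[140:240,420:510],None,fx=4,fy=4,interpolation=2)]))
E
```

```text
t 0.1 at [ 163.7 -550.5  212.4] th 0.2888 q1,q6 [-1.43 -0.15] F [0.1 0.  0.6] grip 94.2 0.0
  turn [-0.12  0.   18.61] alt turn sign: +-180; then shift [ 401.5 -706.4   82.4]
```

View pics/plant.png

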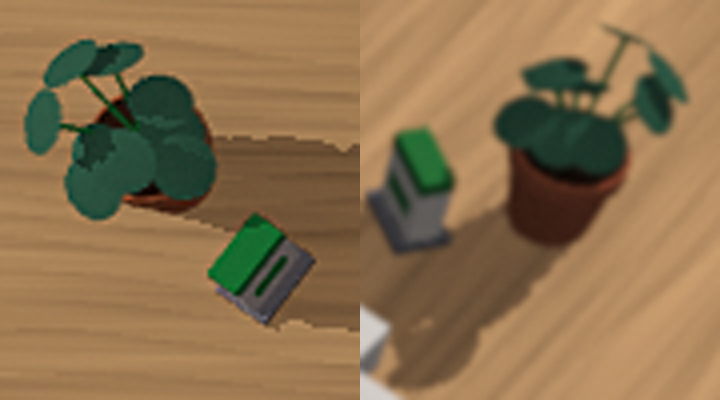

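The crop shows the plant's near leaves are low, while the taller ones lean away from fresh A. For A I'll grip lengthwise so the gripper body stays clear. Now I'll move to the dial.

>>> play_rows --moves '[[[0,0,0,0,0,6.2,0],[0,0,0,0,0,6.2,0],[0,0,0,0,0,6.2,0],[24,-41,0,0,0,0,0],[24,-41,0,0,0,0,0]]]' --force 30

```text
time: 0.6
tcp_pos: [214.5, -470.2, 212.5]
tcp_rot: [-0.001, 1.0, -0.019, -0.0]
contact_force: [1.1, -1.0, 0.5]
grip_width: 0.612
finger_force: 0.0
```

>>> play_rows --moves '[[[24,-41,0,0,0,0,0],[24,-41,0,0,0,0,0],[24,-41,0,0,0,0,0],[24,-41,0,0,0,0,0],[24,-41,0,0,0,0,0]]]'

```text
time: 1.1
tcp_pos: [342.3, -268.4, 213.1]
tcp_rot: [-0.0, 1.0, -0.018, -0.0]
contact_force: [-0.5, -0.2, 0.8]
grip_width: 0.498
finger_force: 0.0
```

>>> play_rows --moves '[[[24,-41,0,0,0,0,0],[24,-41,0,0,0,0,0],[24,-41,0,0,0,0,0],[24,-41,0,0,0,0,0],[24,-41,0,0,0,0,0]]]'

```text
time: 1.6
tcp_pos: [469.6, -67.8, 213.2]
tcp_rot: [0.0, 1.0, -0.018, -0.0]
contact_force: [1.1, -1.1, 0.4]
grip_width: 0.499
finger_force: 0.0
```

>>> play_rows --moves '[[[24,-42,10,0,0,0,0],[24,-42,15,0,0,0,0],[24,-42,20,0,0,0,0],[10,-42,20,0,0,0,-0.15],[0,0,0,0,0,0,-0.15]]]'

```text
time: 2.1
tcp_pos: [553.5, 97.4, 145.4]
tcp_rot: [-0.001, 1.0, -0.015, -0.004]
contact_force: [-0.0, 0.1, -0.3]
grip_width: 0.429
finger_force: 0.0
```

```bash
python3 -c "
from h import *
go(590.3,141,64.5,-.036)"
```

```text
t 2.1 at [553.5  97.4 145.4] th -0.03 q1,q6 [0.02 1.62] F [-0.   0.1 -0.3] grip 40.3 0.0
  turn [-0.08  0.42  0.35] alt turn sign: +-180; then shift [ 35.2 -44.9  80.9]
```

>>> play_rows --moves '[[[18,-22.5,0,-0.1,0.4,0.3,-0.15],[17,-22.5,0,0,0,0,-0.15],[0,0,30,0,0,0,-0.15],[0,0,25,0,0,0,-0.15],[0,0,0,0,0,0,-0.15]]]'

```text
time: 2.6
tcp_pos: [588.9, 135.2, 90.4]
tcp_rot: [0.002, 1.0, -0.021, -0.001]
contact_force: [-0.4, -0.5, -0.1]
grip_width: 0.428
finger_force: 0.0
```

```bash
python3 -c "
from h import *
go(590.3,141,64.5,-.036)"
```

```text
t 2.6 at [588.9 135.2  90.4] th -0.0413 q1,q6 [0.08 1.7 ] F [-0.4 -0.5 -0.1] grip 40.2 0.0
  turn [ 0.19  0.13 -0.31] alt turn sign: +-180; then shift [ 1.2 -5.8 25.9]
```

>>> play_rows --moves '[[[1,-6,0,0,0,0,-0.15],[0,0,15,0,0,0,-0.15],[0,0,11,0,0,0,-0.15],[0,0,0,0,0,0,-0.15]]]'

```text
time: 3.0
tcp_pos: [592.7, 141.9, 66.8]
tcp_rot: [0.001, 1.0, -0.021, 0.002]
contact_force: [-0.3, 0.5, -0.6]
grip_width: 0.426
finger_force: 0.0
```

```bash
python3 -c "
from h import *
go(590.3,141,64.5,-.036)"
```

```text
t 3.0 at [592.7 141.9  66.8] th -0.0412 q1,q6 [0.09 1.71] F [-0.3  0.5 -0.6] grip 40.0 0.0
  turn [ 0.13 -0.2  -0.3 ] alt turn sign: +-180; then shift [-2.3  1.   2.3]
```

>>> play_rows --moves '[[[-2,0,1,0,0,0,-0.15],[0,0,0,0,0,0,-0.5],[0,0,0,0,0,0,-1],[0,0,0,0,0,0,-1],[0,0,0,0,0,0,-1]]]'

```text
time: 3.5
tcp_pos: [593.1, 141.0, 68.2]
tcp_rot: [0.002, 1.0, -0.021, 0.004]
contact_force: [0.8, -1.9, -0.4]
grip_width: 0.125
finger_force: 27.7
```

```bash
python3 -c "
from h import *
go(590.3,141,64.5,-.036)"
```

```text
t 3.5 at [593.1 141.   68.2] th -0.041 q1,q6 [0.09 1.71] F [ 0.8 -1.9 -0.4] grip 11.7 27.7
  turn [ 0.21 -0.52 -0.29] alt turn sign: +-180; then shift [-2.8  0.1  3.7]
```

>>> play_rows --moves '[[[0,0,0,0,0,-8,-1],[0,0,0,0,0,-8,-1],[0,0,0,0,0,-8,-1],[0,0,0,0,0,-8,-1],[0,0,0,0,0,-8,-1]]]'

```text
time: 4.0
tcp_pos: [592.8, 142.3, 68.2]
tcp_rot: [0.002, 0.946, 0.325, 0.004]
contact_force: [-0.1, -1.4, 0.4]
grip_width: 0.127
finger_force: 29.9
```

```bash
python3 -c "
from h import *
go(590.3,141,64.5,.664)"
```

```text
t 4.0 at [592.8 142.3  68.2] th 0.6626 q1,q6 [0.1 1. ] F [-0.1 -1.4  0.4] grip 12.0 29.9
  turn [ 0.36 -0.31 -0.08] alt turn sign: +-180; then shift [-2.8 -0.5  3.7]
```

>>> play_rows --moves '[[[0,0,0,0,0,0,-0.3],[0,0,0,0,0,0,-0.2],[0,0,-40,0,0,0,-0.1],[0,0,-40,0,0,0,0],[0,0,0,0,0,8,0]]]'

```text
time: 4.5
tcp_pos: [596.4, 143.3, 154.7]
tcp_rot: [0.003, 0.967, 0.253, 0.009]
contact_force: [-0.9, -0.0, 0.7]
grip_width: 0.489
finger_force: 0.0
```

>>> play_rows --moves '[[[0,0,0,0,0,8,0],[0,0,0,0,0,8,0],[0,0,0,0,0,8,0],[0,0,0,0,0,8,0],[0,47,0,0,0,0,0]]]'

```text
time: 5.0
tcp_pos: [589.7, 99.5, 147.7]
tcp_rot: [-0.0, 1.0, -0.02, 0.004]
contact_force: [1.0, -0.7, -0.1]
grip_width: 0.498
finger_force: 0.0
```

>>> play_rows --moves '[[[0,47,0,0,0,0,0],[0,47,0,0,0,0,0],[0,45,0,0,0,0,0],[0,0,0,0,0,0,0]]]'

```text
time: 5.4
tcp_pos: [583.9, -48.5, 148.1]
tcp_rot: [0.002, 1.0, -0.025, 0.004]
contact_force: [-0.2, 0.8, 0.5]
grip_width: 0.501
finger_force: 0.0
```

```bash
python3 -c "
from h import *
x,y=dk(-2,0); go(x,y,39,-.036)
t=bot.read_camera('top')['pixels'][:,:,::-1]; s=bot.read_camera('scene')['pixels'][:,:,::-1]
cv2.imwrite('pics/d1.png',np.hstack([cv2.resize(t[170:250,220:300],None,fx=5,fy=5,interpolation=2),cv2.resize(s[185:265,355:435],None,fx=5,fy=5,interpolation=2)]))
cv2.imwrite('pics/top1.png',t);go(x,y,39,-.036)"
```

```text
t 5.4 at [583.9 -48.5 148.1] th -0.0498 q1,q6 [-0.23  1.39] F [-0.2  0.8  0.5] grip 47.1 0.0
  turn [ 0.2  -0.43 -0.79] alt turn sign: +-180; then shift [  1.2  -3.7 109.1]
t 5.5 at [583.9 -44.  147.8] th -0.0451 q1,q6 [-0.22  1.39] F [-0.3  0.6 -0.4] grip 47.1 0.0
  turn [ 0.05 -0.39 -0.52] alt turn sign: +-180; then shift [  1.4   0.8 108.8]
```

View pics/d1.png

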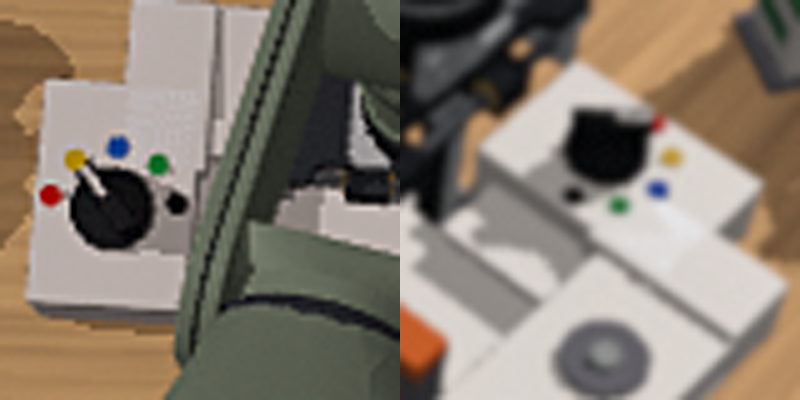

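The pointer now lies at the yellow dot (77,160). Next is the spent cartridge in the middle bay.

>>> play_rows --moves '[[[1.5,1,30,0,-0.4,-0.5,0],[0,0,30,0,0,0,0],[0,0,25,0,0,0,0],[0,0,10,0,0,0,0],[0,0,0,0,0,0,0]]]'

```text
time: 6.0
tcp_pos: [584.2, -42.8, 51.1]
tcp_rot: [0.0, 1.0, -0.015, -0.002]
contact_force: [0.0, -0.2, -0.3]
grip_width: 0.498
finger_force: 0.0
```

```bash
python3 -c "
from h import *
x,y=dk(-2,0); go(x,y,39,-.036)"
```

```text
t 6.0 at [584.2 -42.8  51.1] th -0.031 q1,q6 [-0.22  1.38] F [ 0.  -0.2 -0.3] grip 46.8 0.0
  turn [0.04 0.23 0.29] alt turn sign: +-180; then shift [ 1.2  2.1 12.1]
```

>>> play_rows --moves '[[[1,2,10,0,0,0.3,0],[0,0,0,0,0,0,-0.3],[0,0,0,0,0,0,-1],[0,0,0,0,0,0,-1],[0,0,0,0,0,0,-1]]]' --force 45

```text
time: 6.5
tcp_pos: [587.4, -45.6, 44.0]
tcp_rot: [-0.0, 1.0, -0.019, 0.001]
contact_force: [-0.2, 4.4, 2.7]
grip_width: 0.275
finger_force: 45.0
```

```bash
python3 -c "
from h import *
x,y=dk(-102,0); go(x,y,40,-.036)"
```

```text
t 6.5 at [587.4 -45.6  44. ] th -0.0383 q1,q6 [-0.22  1.38] F [-0.2  4.4  2.7] grip 25.8 45.0
  turn [-0.02 -0.1  -0.13] alt turn sign: +-180; then shift [-102.1   -0.6    4. ]
```

>>> play_rows --moves '[[[-10,0,0,0,0,0,-1],[-15,0,0,0,0,0,-1],[-25,0,0,0,0,0,-1],[-25,0,0,0,0,0,-1],[-25,0,0,0,0,0,-1]]]'

```text
time: 7.0
tcp_pos: [487.5, -43.4, 43.9]
tcp_rot: [0.002, 1.0, -0.018, 0.002]
contact_force: [3.2, -0.1, 3.0]
grip_width: 0.272
finger_force: 45.0
```

```bash
python3 -c "
from h import *
x,y=dk(-102,0); go(x,y,44,-.036)"
```

```text
t 7.0 at [487.5 -43.4  43.9] th -0.0369 q1,q6 [-0.26  1.34] F [ 3.2 -0.1  3. ] grip 25.6 45.0
  turn [ 0.18 -0.22 -0.05] alt turn sign: +-180; then shift [-2.2 -2.  -0.1]
```

>>> play_rows --moves '[[[-3,0,-15,0,0,0,-1],[0,0,-30,0,0,0,-1],[0,0,-30,0,0,-8,-1],[0,0,0,0,0,-8,-1],[0,0,0,0,0,-8,-1]]]'

```text
time: 7.5
tcp_pos: [484.5, -43.6, 119.5]
tcp_rot: [0.002, 0.981, 0.192, 0.001]
contact_force: [0.1, 0.1, -2.2]
grip_width: 0.274
finger_force: 45.0
```

>>> play_rows --moves '[[[0,0,0,0,0,-8,-1],[0,0,0,0,0,-8,-1],[0,0,0,0,0,-8,-1],[0,0,0,0,0,-8,-1],[0,0,0,0,0,-8,-1]]]'

```text
time: 8.0
tcp_pos: [483.2, -43.3, 117.8]
tcp_rot: [0.001, 0.856, 0.516, -0.001]
contact_force: [0.8, -0.6, -1.4]
grip_width: 0.273
finger_force: 45.0
```

>>> play_rows --moves '[[[0,0,0,0,0,-8,-1],[0,0,0,0,0,-8,-1],[0,0,0,0,0,-8,-1],[0,0,0,0,0,0,-1]]]'

```text
time: 8.4
tcp_pos: [483.2, -43.1, 117.8]
tcp_rot: [0.001, 0.732, 0.681, -0.001]
contact_force: [0.6, 0.0, -1.8]
grip_width: 0.276
finger_force: 45.0
```

```bash
python3 -c "
from h import *
go(557.5,-381.5,119,1.50)"
```

```text
t 8.4 at [483.2 -43.1 117.8] th 1.498 q1,q6 [-0.27 -0.19] F [ 0.6  0.  -1.8] grip 25.9 45.0
  turn [-0.02  0.15 -0.11] alt turn sign: +-180; then shift [-332.3   98.    -1.2]
```

>>> play_rows --moves '[[[-20,6,0,0,0,0,-1],[-40,12,0,0,0,0,-1],[-45,13,0,0,0,0,-1],[-45,13,0,0,0,0,-1],[-45,13,0,0,0,0,-1]]]'

```text
time: 8.9
tcp_pos: [526.3, -243.3, 118.2]
tcp_rot: [0.001, 0.733, 0.68, -0.001]
contact_force: [0.7, -0.1, -1.2]
grip_width: 0.276
finger_force: 45.0
```

>>> play_rows --moves '[[[-45,13,0,0,0,0,-1],[-45,13,0,0,0,0,-1],[-30,9,0,0,0,0,-1],[-17,6,0,0,0,0,-1],[0,0,0,0,0,0,-1]]]'

```text
time: 9.4
tcp_pos: [557.0, -384.0, 118.1]
tcp_rot: [0.001, 0.734, 0.679, -0.001]
contact_force: [0.4, 0.3, -2.1]
grip_width: 0.276
finger_force: 45.0
```

```bash
python3 -c "
from h import *
go(557.5,-381.5,42,1.50)"
```

```text
t 9.4 at [ 557.  -384.   118.1] th 1.4926 q1,q6 [-0.73 -0.65] F [ 0.4  0.3 -2.1] grip 26.0 45.0
  turn [ 0.01  0.19 -0.43] alt turn sign: +-180; then shift [ 2.6  0.3 76.1]
```

>>> play_rows --moves '[[[2,0,25,0,0,-0.4,-1],[0,0,30,0,0,0,-1],[0,0,15,0,0,0,-1],[0,0,0,0,0,0,-1]]]'

```text
time: 9.8
tcp_pos: [555.1, -376.1, 44.9]
tcp_rot: [-0.003, 0.73, 0.683, -0.001]
contact_force: [-0.2, 0.5, -1.4]
grip_width: 0.274
finger_force: 45.0
```

```bash
python3 -c "
from h import *
go(557.5,-381.5,41,1.50)"
```

```text
t 9.8 at [ 555.1 -376.1   44.9] th 1.505 q1,q6 [-0.72 -0.66] F [-0.2  0.5 -1.4] grip 25.7 45.0
  turn [-0.35 -0.17  0.29] alt turn sign: +-180; then shift [-5.2  2.8  3.9]
```

>>> play_rows --moves '[[[0,0,1.5,0,0,0,-1],[0,0,1.5,0,0,0,-1],[0,0,0,0,0,0,-1]]]'

```text
time: 10.1
tcp_pos: [558.4, -379.7, 47.2]
tcp_rot: [0.002, 0.73, 0.684, -0.001]
contact_force: [-0.2, 0.3, -2.4]
grip_width: 0.277
finger_force: 45.0
```

```bash
python3 -c "
from h import *
go(557.5,-381.5,41,1.50)"
```

```text
t 10.1 at [ 558.4 -379.7   47.2] th 1.5052 q1,q6 [-0.72 -0.66] F [-0.2  0.3 -2.4] grip 26.1 45.0
  turn [0.13 0.2  0.3 ] alt turn sign: +-180; then shift [-1.8 -0.8  6.2]
```

>>> play_rows --moves '[[[0,0,2,0,0,0,-1],[0,0,2,0,0,0,-1],[0,0,1,0,0,0,-1],[0,0,0,0,0,0,-1],[0,0,0,0,0,0,-1]]]'

```text
time: 10.6
tcp_pos: [557.6, -379.3, 41.0]
tcp_rot: [0.001, 0.73, 0.684, -0.001]
contact_force: [-2.2, -0.5, 2.8]
grip_width: 0.276
finger_force: 45.0
```

```bash
python3 -c "
from h import *
go(557.5,-381.5,41,1.50)"
```

```text
t 10.6 at [ 557.6 -379.3   41. ] th 1.5053 q1,q6 [-0.72 -0.66] F [-2.2 -0.5  2.8] grip 25.9 45.0
  turn [0.02 0.12 0.3 ] alt turn sign: +-180; then shift [-2.2  0.   0. ]
```

>>> play_rows --moves '[[[0,0,0,0,0,0,-0.3],[0,0,0,0,0,0,-0.1],[0,0,0,0,0,0,-0.1],[0,0,-30,0,0,0,-0.1],[0,0,-45,0,0,0,-0.1]]]'

```text
time: 11.1
tcp_pos: [555.0, -376.7, 111.8]
tcp_rot: [-0.004, 0.73, 0.684, -0.001]
contact_force: [-0.9, 0.2, -0.0]
grip_width: 0.45
finger_force: 0.0
```

>>> play_rows --moves '[[[0,0,-30,0,0,8,-0.1],[0,0,0,0,0,8,-0.1],[0,0,0,0,0,8,-0.1],[0,0,0,0,0,8,-0.1],[0,0,0,0,0,8,-0.1]]]'

```text
time: 11.6
tcp_pos: [557.5, -378.8, 145.5]
tcp_rot: [0.001, 0.921, 0.39, -0.0]
contact_force: [-0.5, -0.6, 0.6]
grip_width: 0.452
finger_force: 0.0
```

>>> play_rows --moves '[[[0,0,0,0,0,8,-0.1],[0,0,0,0,0,8,-0.1],[0,0,0,0,0,8,-0.1],[0,0,0,0,0,8,-0.1],[0,0,0,0,0,8,-0.1]]]'

```text
time: 12.1
tcp_pos: [557.5, -378.8, 145.3]
tcp_rot: [0.001, 0.999, 0.052, -0.0]
contact_force: [0.3, 0.2, -0.5]
grip_width: 0.45
finger_force: 0.0
```

>>> play_rows --moves '[[[0,0,0,0,0,8,-0.1],[0,0,0,0,0,0,0],[0,0,0,0,0,0,0]]]'

```text
time: 12.4
tcp_pos: [557.5, -378.8, 145.4]
tcp_rot: [0.001, 1.0, -0.014, -0.0]
contact_force: [-0.2, 0.8, 0.3]
grip_width: 0.497
finger_force: 0.0
```

```bash
python3 -c "
from h import *
x,y=dk(-3,-80); go(x,y,140,-.036)"
```

```text
t 12.4 at [ 557.5 -378.8  145.4] th -0.0277 q1,q6 [-0.72  0.87] F [-0.2  0.8  0.3] grip 46.8 0.0
  turn [0.09 0.01 0.48] alt turn sign: +-180; then shift [  14.8 -254.7    5.4]
```

>>> play_rows --moves '[[[2,-30,0,0,0,0.5,0],[2,-45,0,0,0,0,0],[3,-45,0,0,0,0,0],[3,-45,0,0,0,0,0],[3,-45,0,0,0,0,0]]]'

```text
time: 12.9
tcp_pos: [578.5, -167.9, 145.3]
tcp_rot: [0.001, 1.0, -0.019, 0.0]
contact_force: [1.6, -0.1, -0.3]
grip_width: 0.5
finger_force: 0.0
```

>>> play_rows --moves '[[[2,-30,0,0,0,0,0],[0,-15,0,0,0,0,0],[0,0,40,0,0,0,0],[0,0,30,0,0,0,0],[0,0,0,0,0,0,0]]]'

```text
time: 13.4
tcp_pos: [578.1, -123.9, 70.3]
tcp_rot: [-0.001, 1.0, -0.019, -0.005]
contact_force: [-0.2, 1.0, -0.7]
grip_width: 0.502
finger_force: 0.0
```

>>> play_rows --moves '[[[0,0,0,0,0,0,0],[0,0,0,0,0,0,0]]]'

```text
time: 13.6
tcp_pos: [583.9, -126.0, 77.1]
tcp_rot: [0.002, 1.0, -0.02, 0.002]
contact_force: [0.1, -0.0, 0.0]
grip_width: 0.499
finger_force: 0.0
```

```bash
python3 -c "
from h import *
x,y=dk(-3,-80); go(x,y,43,-.036)"
```

```text
t 13.6 at [ 583.9 -126.    77.1] th -0.0397 q1,q6 [-0.36  1.25] F [ 0.1 -0.   0. ] grip 46.9 0.0
  turn [ 0.17 -0.2  -0.21] alt turn sign: +-180; then shift [-2.5 -1.1 34.1]
```

>>> play_rows --moves '[[[-1.5,-1,15,0,0,0,0],[0,0,12,0,0,0,0],[0,0,5,0,0,0,0],[0,0,0,0,0,0,0],[0,0,0,0,0,0,0]]]'

```text
time: 14.1
tcp_pos: [580.7, -123.7, 42.8]
tcp_rot: [0.001, 1.0, -0.02, -0.0]
contact_force: [-0.2, -0.3, 0.4]
grip_width: 0.499
finger_force: 0.0
```

>>> play_rows --moves '[[[0,0,0,0,0,0,-0.4],[0,0,0,0,0,0,-1],[0,0,0,0,0,0,-1],[0,0,0,0,0,0,-1]]]'

```text
time: 14.5
tcp_pos: [581.2, -123.9, 43.5]
tcp_rot: [0.001, 1.0, -0.02, 0.0]
contact_force: [-0.1, -0.2, 0.9]
grip_width: 0.272
finger_force: 45.0
```

```bash
python3 -c "
from h import *
x,y=dk(-103,-80); go(x,y,44,-.036)"
```

```text
t 14.5 at [ 581.2 -123.9   43.5] th -0.0394 q1,q6 [-0.35  1.26] F [-0.1 -0.2  0.9] grip 25.6 45.0
  turn [ 0.12 -0.05 -0.19] alt turn sign: +-180; then shift [-99.7   0.9  -0.5]
```

>>> play_rows --moves '[[[-10,0,0,0,0,0,-1],[-15,0,0,0,0,0,-1],[-25,0,0,0,0,0,-1],[-25,0,0,0,0,0,-1],[-25,0,0,0,0,0,-1]]]'

```text
time: 15.0
tcp_pos: [480.2, -119.9, 43.4]
tcp_rot: [0.001, 1.0, -0.02, 0.001]
contact_force: [2.0, -0.5, 0.9]
grip_width: 0.27
finger_force: 45.0
```

>>> play_rows --moves '[[[-2,0,0,0,0,0,-1],[0,0,-10,0,0,0,-1],[0,0,-30,0,0,0,-1],[0,0,-35,0,0,-8,-1],[0,0,0,0,0,-8,-1]]]'

```text
time: 15.5
tcp_pos: [483.3, -121.3, 123.6]
tcp_rot: [0.004, 0.992, 0.123, 0.004]
contact_force: [1.5, -0.2, -2.1]
grip_width: 0.271
finger_force: 45.0
```

>>> play_rows --moves '[[[0,0,0,0,0,-8,-1],[0,0,0,0,0,-8,-1],[0,0,0,0,0,-8,-1],[0,0,0,0,0,-8,-1],[0,0,0,0,0,-8,-1]]]'

```text
time: 16.0
tcp_pos: [479.2, -119.5, 118.2]
tcp_rot: [0.001, 0.891, 0.455, -0.001]
contact_force: [-0.6, 0.7, -1.8]
grip_width: 0.275
finger_force: 45.0
```

>>> play_rows --moves '[[[0,0,0,0,0,-8,-1],[0,0,0,0,0,-8,-1],[0,0,0,0,0,-8,-1],[0,0,0,0,0,-8,-1],[0,0,0,0,0,0,-1]]]'

```text
time: 16.5
tcp_pos: [479.2, -119.5, 118.2]
tcp_rot: [0.0, 0.733, 0.68, -0.001]
contact_force: [0.4, 0.5, -1.1]
grip_width: 0.278
finger_force: 45.0
```

```bash
python3 -c "
from h import *
go(467.7,-375.3,119,1.50)"
```

```text
t 16.5 at [ 479.2 -119.5  118.2] th 1.4967 q1,q6 [-0.42 -0.34] F [ 0.4  0.5 -1.1] grip 26.2 45.0
  turn [-0.02  0.09 -0.19] alt turn sign: +-180; then shift [-256.     6.7   -0.8]
```

>>> play_rows --moves '[[[-25,1,0,0,0,0,-1],[-45,1,0,0,0,0,-1],[-45,1,0,0,0,0,-1],[-45,1,0,0,0,0,-1],[-45,1,0,0,0,0,-1]]]'

```text
time: 17.0
tcp_pos: [468.7, -326.1, 118.5]
tcp_rot: [0.001, 0.734, 0.679, -0.0]
contact_force: [0.9, 0.7, -2.8]
grip_width: 0.274
finger_force: 45.0
```

>>> play_rows --moves '[[[-35,1,0,0,0,0,-1],[-16,0,0,0,0,0,-1],[0,0,25,0,0,0,-1],[0,0,25,0,0,0,-1],[0,0,15,0,0,0,-1]]]'

```text
time: 17.5
tcp_pos: [465.0, -373.7, 51.2]
tcp_rot: [-0.001, 0.733, 0.68, -0.0]
contact_force: [0.0, 0.9, -2.4]
grip_width: 0.275
finger_force: 45.0
```

>>> play_rows --moves '[[[0,0,0,0,0,0,-1],[0,0,0,0,0,0,-1],[0,0,0,0,0,0,-1]]]'

```text
time: 17.8
tcp_pos: [467.0, -376.1, 55.0]
tcp_rot: [0.002, 0.733, 0.68, -0.001]
contact_force: [0.2, -0.2, -1.6]
grip_width: 0.271
finger_force: 45.0
```

```bash
python3 -c "
from h import *
go(467.7,-375.3,40.5,1.50)"
```

```text
t 17.8 at [ 467.  -376.1   55. ] th 1.4967 q1,q6 [-0.82 -0.75] F [ 0.2 -0.2 -1.6] grip 25.5 45.0
  turn [ 0.12  0.2  -0.19] alt turn sign: +-180; then shift [ 0.8  0.6 14.5]
```

>>> play_rows --moves '[[[0,0,6,0,0,0,-1],[0,0,3,0,0,0,-1],[0,0,3,0,0,0,-1],[0,0,2,0,0,0,-1],[0,0,0,0,0,0,-1]]]'

```text
time: 18.3
tcp_pos: [465.9, -375.6, 40.4]
tcp_rot: [0.001, 0.733, 0.68, -0.001]
contact_force: [-1.2, 1.2, 4.0]
grip_width: 0.272
finger_force: 45.0
```

>>> play_rows --moves '[[[0,0,0.5,0,0,0,-1],[0,0,0,0,0,0,-1]]]'

```text
time: 18.5
tcp_pos: [466.0, -375.6, 40.4]
tcp_rot: [0.001, 0.733, 0.68, -0.001]
contact_force: [-3.0, 1.7, 7.0]
grip_width: 0.273
finger_force: 45.0
```

>>> play_rows --moves '[[[0,0,0,0,0,0,-0.3],[0,0,0,0,0,0,-0.1],[0,0,0,0,0,0,-0.1],[0,0,-30,0,0,0,-0.1],[0,0,-45,0,0,0,-0.1]]]'

```text
time: 19.0
tcp_pos: [463.6, -373.0, 110.8]
tcp_rot: [-0.004, 0.733, 0.68, -0.001]
contact_force: [0.3, 0.5, 0.5]
grip_width: 0.452
finger_force: 0.0
```

>>> play_rows --moves '[[[0,0,-40,0,0,0,-0.1],[45,0,0,0,0,0,0],[45,0,0,0,0,0,0],[45,0,0,0,0,0,0],[45,0,0,0,0,0,0]]]'

```text
time: 19.5
tcp_pos: [479.2, -194.3, 153.7]
tcp_rot: [0.001, 0.733, 0.68, -0.0]
contact_force: [0.6, 0.0, 0.7]
grip_width: 0.501
finger_force: 0.0
```

```bash
python3 -c "
from h import *
t=bot.read_camera('top')['pixels'][:,:,::-1]
a=cv2.resize(t[185:335,155:222],None,fx=4,fy=4,interpolation=cv2.INTER_CUBIC)
b=cv2.resize(t[195:345,395:525],None,fx=4,fy=4,interpolation=cv2.INTER_CUBIC)
cv2.imwrite('pics/c2.png',np.hstack([a,b]));go(402,316,160,-.52)"
```

```text
t 19.55 at [ 478.8 -187.3  153.1] th 1.5002 q1,q6 [-0.54 -0.47] F [-0.2  5.4 -1.2] grip 47.1 0.0
  turn [  0.07  -0.28 -64.25] alt turn sign: +-180; then shift [316.7 398.6  -6.9]
```

View pics/c2.png

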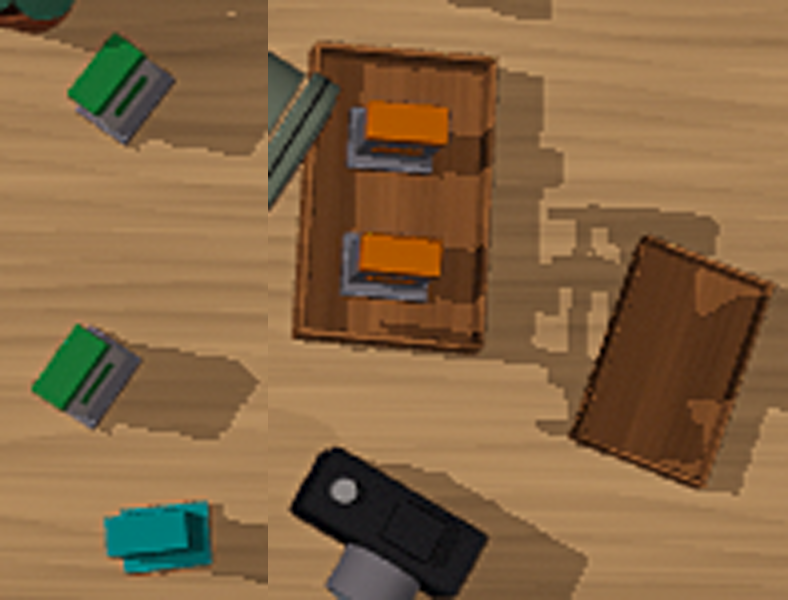

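Both spent cartridges stand in the large tray (crop (405,125) and (398,260)), and both fresh ones are where they were. Next I'll refine the fresh poses.

```bash
python3 -c "
from h import *
L=np.array([(27,13,70),(27,-13,70),(-27,-13,70),(-27,13,70),(30,-22,3),(-30,-22,2)])
for n,c in (('A',[(118,34),(147,52),(105,115),(68,93),(175,80),(127,145)]),('B',[(80,323),(109,345),(72,412),(33,388),(140,361),(97,429)])):
    px=crop(c,155,185,4)
    f=lambda t:(proj(R.from_euler('z',t[2]).apply(L)+[t[0],t[1],0])-px).ravel()
    s=least_squares(f,[500,310,-.5]); print(n,s.x.round(3),s.fun.round(1))
go(402,316,160,-.52)"
```

```text
A [ 6.05594e+02  3.05295e+02 -5.83000e-01] [-0.4 -0.6 -0.1  0.1 -1.4  0.   0.3  0.3  1.1 -0.2  0.6  0.4]
B [401.483 316.807  -0.531] [-0.4  0.1  0.4 -0.4 -1.6 -0.2  0.1  0.7  1.4 -0.7  0.2  0.5]
t 19.55 at [ 478.8 -187.3  153.1] th 1.5002 q1,q6 [-0.54 -0.47] F [-0.2  5.4 -1.2] grip 47.1 0.0
  turn [  0.07  -0.28 -64.25] alt turn sign: +-180; then shift [316.7 398.6  -6.9]
```

>>> play_rows --moves '[[[0,0,0,0,0,-8,0],[0,0,0,0,0,-8,0.2],[0,0,0,0,0,-8,0.4],[0,0,0,0,0,-8,0.5],[0,0,0,0,0,-8,0.5]]]'

```text
time: 20.05
tcp_pos: [479.3, -195.9, 153.5]
tcp_rot: [0.0, 0.453, 0.891, -0.001]
contact_force: [0.1, -0.1, -0.4]
grip_width: 0.743
finger_force: 0.0
```

>>> play_rows --moves '[[[0,0,0,0,0,-8,0.5],[0,0,0,0,0,-8,0.5],[0,0,0,0,0,-8,0.5],[20,25,0,0,0,0,0.5],[29,36.5,0,0,0,0,0.5]]]'

```text
time: 20.55
tcp_pos: [468.5, -119.1, 153.6]
tcp_rot: [0.001, 0.263, 0.965, -0.001]
contact_force: [0.4, 1.1, 0.0]
grip_width: 0.745
finger_force: 0.0
```

>>> play_rows --moves '[[[29,36.5,0,0,0,0,0.5],[29,36.5,0,0,0,0,0.5],[29,36.5,0,0,0,0,0.5],[29,36.5,0,0,0,0,0.5],[29,36.5,0,0,0,0,0.5]]]'

```text
time: 21.05
tcp_pos: [434.3, 114.3, 153.3]
tcp_rot: [0.001, 0.261, 0.965, -0.001]
contact_force: [0.5, 1.0, 0.9]
grip_width: 0.749
finger_force: 0.0
```

>>> play_rows --moves '[[[29,36.5,0,0,0,0,0.5],[29,36.5,0,0,0,0,0.5],[25,31,0,0,0,0,0.5],[10,13,0,0,0,0,0.5],[0,0,0,0,0,0,0.5]]]'

```text
time: 21.55
tcp_pos: [412.8, 262.5, 152.8]
tcp_rot: [0.0, 0.259, 0.966, -0.001]
contact_force: [-0.5, -1.4, 0.1]
grip_width: 0.747
finger_force: 0.0
```

```bash
python3 -c "
from h import *
bot.read_camera('top');bot.read_camera('top')
go(401.5,316.8,100,-.531)"
```

```text
t 21.65 at [413.2 260.2 152.6] th 2.6145 q1,q6 [ 0.39 -0.66] F [ 0.2 -0.8 -1.4] grip 70.5 0.0
  turn [-0.14  0.06  0.22] alt turn sign: +-180; then shift [38.7 42.9 52.6]
```

>>> play_rows --moves '[[[20,22,0,0,0,0,0.5],[19,21,20,0,0,0,0.5],[0,0,30,0,0,0,0.5],[0,0,0,0,0,0,0.5],[0,0,0,0,0,0,0.5]]]'

```text
time: 22.15
tcp_pos: [401.2, 315.8, 102.5]
tcp_rot: [-0.0, 0.262, 0.965, -0.002]
contact_force: [-0.0, -0.5, 0.4]
grip_width: 0.751
finger_force: 0.0
```

```bash
python3 -c "
from h import *
go(401.5,316.8,36,-.531)
t=bot.read_camera('top')['pixels'][:,:,::-1];s=bot.read_camera('scene')['pixels'][:,:,::-1]
cv2.imwrite('pics/c3.png',np.hstack([cv2.resize(t[235:335,140:240],None,fx=4,fy=4),cv2.resize(s[100:200,320:420],None,fx=4,fy=4,interpolation=2)]))
"
```

```text
t 22.15 at [401.2 315.8 102.5] th 2.6118 q1,q6 [ 0.5  -0.54] F [-0.  -0.5  0.4] grip 70.6 0.0
  turn [-0.2   0.01  0.07] alt turn sign: +-180; then shift [ 0.3  1.  66.5]
```

View pics/c3.png

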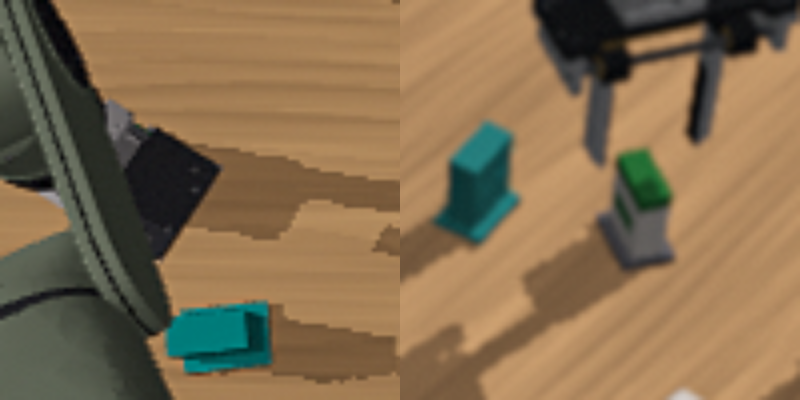

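The scene view shows fresh B's cap still at full-image (381,142), unmoved and between the fingers, so I'll descend and grip.

>>> play_rows --moves '[[[0,1,25,0,0,0,0.5],[0,0,25,0,0,0,0.5],[0,0,14,0,0,0,0.5],[0,0,0,0,0,0,0.5],[0,0,0,0,0,0,0]]]' --force 30

```text
time: 22.75
tcp_pos: [402.6, 318.2, 39.7]
tcp_rot: [0.001, 0.261, 0.965, -0.0]
contact_force: [-0.0, 0.7, 0.7]
grip_width: 0.699
finger_force: 0.0
```

>>> play_rows --moves '[[[0,0,0,0,0,0,-0.3],[0,0,0,0,0,0,-0.6],[0,0,0,0,0,0,-1],[0,0,0,0,0,0,-1]]]' --force 45

```text
time: 23.15
tcp_pos: [402.0, 318.3, 39.3]
tcp_rot: [0.001, 0.261, 0.965, -0.001]
contact_force: [-0.4, 0.5, 0.2]
grip_width: 0.36
finger_force: 0.0
```

```bash
python3 -c "
from h import *
x,y=dk(-110,0); go(x,y,130,np.pi-.036)"
```

```text
t 23.15 at [402.  318.3  39.3] th 2.6137 q1,q6 [ 0.5  -0.54] F [-0.4  0.5  0.2] grip 33.8 0.0
  turn [ -0.06   0.06 -28.19] alt turn sign: +-180; then shift [ -88.3 -356.4  -90.7]
```

>>> play_rows --moves '[[[0,0,0,0,0,0,-1],[0,0,0,0,0,0,-1],[0,0,-20,0,0,0,-1],[0,0,-40,0,0,-8,-1],[0,0,-30,0,0,-8,-1]]]'

```text
time: 23.65
tcp_pos: [401.2, 318.0, 129.5]
tcp_rot: [-0.0, 0.121, 0.993, -0.001]
contact_force: [1.0, -0.0, -1.0]
grip_width: 0.272
finger_force: 44.9
```

>>> play_rows --moves '[[[0,0,0,0,0,-8,-1],[0,0,0,0,0,-4,-1],[0,0,0,0,0,0,-1],[0,0,0,0,0,0,-1]]]'

```text
time: 24.05
tcp_pos: [401.1, 317.9, 128.1]
tcp_rot: [-0.001, 0.02, 1.0, -0.001]
contact_force: [-0.7, 0.3, -2.6]
grip_width: 0.278
finger_force: 44.9
```

```bash
python3 -c "
from h import *
x,y=dk(-110,-79.5); go(x,y,130,np.pi-.036)"
```

```text
t 24.05 at [401.1 317.9 128.1] th 3.1007 q1,q6 [ 0.5  -1.03] F [-0.7  0.3 -2.6] grip 26.1 44.9
  turn [-0.15 -0.08 -0.28] alt turn sign: +-180; then shift [ -89.1 -435.5   -1.9]
```

>>> play_rows --moves '[[[-5,-25,0,0,0,-0.3,-1],[-9,-45,0,0,0,0,-1],[-9,-45,0,0,0,0,-1],[-9,-45,0,0,0,0,-1],[-9,-45,0,0,0,0,-1]]]'

```text
time: 24.55
tcp_pos: [435.1, 110.3, 128.8]
tcp_rot: [-0.0, 0.017, 1.0, -0.001]
contact_force: [0.9, -0.7, -2.0]
grip_width: 0.274
finger_force: 44.9
```

>>> play_rows --moves '[[[-9,-45,0,0,0,0,-1],[-9,-45,0,0,0,0,-1],[-9,-45,0,0,0,0,-1],[-9,-45,0,0,0,0,-1],[-9,-35,0,0,0,0,-1]]]'

```text
time: 25.05
tcp_pos: [472.9, -106.9, 129.2]
tcp_rot: [-0.0, 0.019, 1.0, -0.001]
contact_force: [0.6, -0.5, -2.2]
grip_width: 0.275
finger_force: 44.9
```

>>> play_rows --moves '[[[-3,-15,0,0,0,0,-1],[0,0,30,0,0,0,-1],[0,0,30,0,0,0,-1],[0,0,0,0,0,0,-1],[0,0,0,0,0,0,-1]]]'

```text
time: 25.55
tcp_pos: [474.9, -118.7, 69.1]
tcp_rot: [-0.001, 0.017, 1.0, -0.0]
contact_force: [0.0, -0.7, -1.6]
grip_width: 0.273
finger_force: 44.9
```

>>> play_rows --moves '[[[0,0,0,0,0,0,-1],[0,0,0,0,0,0,-1],[0,0,0,0,0,0,-1]]]'

```text
time: 25.85
tcp_pos: [476.8, -119.9, 71.0]
tcp_rot: [0.001, 0.017, 1.0, -0.001]
contact_force: [-0.1, -0.2, -2.0]
grip_width: 0.273
finger_force: 44.9
```

```bash
python3 -c "
from h import *
x,y=dk(-110,-79.5); go(x,y,48,np.pi-.036)"
```

```text
t 25.85 at [ 476.8 -119.9   71. ] th 3.1078 q1,q6 [-0.42 -1.96] F [-0.1 -0.2 -2. ] grip 25.7 44.9
  turn [-0.16  0.15  0.13] alt turn sign: +-180; then shift [ 2.2 -0.7 23. ]
```

>>> play_rows --moves '[[[2,-0.5,10,0,0,0,-1],[0,0,7,0,0,0,-1],[0,0,3,0,0,0,-1],[0,0,2,0,0,0,-1],[0,0,0,0,0,0,-1]]]'

```text
time: 26.35
tcp_pos: [473.6, -120.1, 47.4]
tcp_rot: [-0.0, 0.017, 1.0, -0.001]
contact_force: [-0.0, -0.3, -1.7]
grip_width: 0.274
finger_force: 44.9
```

>>> play_rows --moves '[[[0,0,0,0,0,0,-1],[0,0,0,0,0,0,-1]]]'

```text
time: 26.55
tcp_pos: [473.8, -120.2, 47.5]
tcp_rot: [0.0, 0.017, 1.0, -0.001]
contact_force: [-0.3, -0.4, -2.0]
grip_width: 0.275
finger_force: 44.9
```

```bash
python3 -c "
from h import *
x,y=dk(-70,-79.5); go(x,y,48,np.pi-.036)"
```

```text
t 26.55 at [ 473.8 -120.2   47.5] th 3.1074 q1,q6 [-0.42 -1.96] F [-0.3 -0.4 -2. ] grip 25.8 44.9
  turn [-0.1   0.01  0.1 ] alt turn sign: +-180; then shift [-40.8  -0.3  -0.5]
```

>>> play_rows --moves '[[[-10,0,0,0,0,0,-1],[-10,0,0,0,0,0,-1],[-10,0,0,0,0,0,-1],[-8,0,0,0,0,0,-1],[0,0,0,0,0,0,-1]]]'

```text
time: 27.05
tcp_pos: [513.4, -121.7, 47.7]
tcp_rot: [0.001, 0.017, 1.0, -0.001]
contact_force: [1.0, 0.5, -3.0]
grip_width: 0.274
finger_force: 44.9
```

>>> play_rows --moves '[[[-6,0,0,0,0,0,-1],[-6,0,0,0,0,0,-1],[-6,0,0,0,0,0,-1],[-6,0,0,0,0,0,-1],[0,0,0,0,0,0,-1]]]'

```text
time: 27.55
tcp_pos: [536.7, -122.5, 47.8]
tcp_rot: [0.001, 0.017, 1.0, -0.001]
contact_force: [0.4, 0.5, -1.2]
grip_width: 0.274
finger_force: 44.9
```

```bash
python3 -c "
from h import *
x,y=dk(0,-79.5); go(x,y,48,np.pi-.036)"
```

```text
t 27.55 at [ 536.7 -122.5   47.8] th 3.1077 q1,q6 [-0.38 -1.92] F [ 0.4  0.5 -1.2] grip 25.7 44.9
  turn [-0.12  0.07  0.12] alt turn sign: +-180; then shift [-47.8  -0.3  -0.2]
```

>>> play_rows --moves '[[[-10,0,0,0,0,0,-1],[-10,0,0,0,0,0,-1],[-10,0,0,0,0,0,-1],[-8,0,0,0,0,0,-1],[-4,0,0,0,0,0,-1]]]'

```text
time: 28.05
tcp_pos: [578.9, -123.8, 47.6]
tcp_rot: [0.0, 0.017, 1.0, -0.001]
contact_force: [-0.7, -0.6, -1.9]
grip_width: 0.278
finger_force: 44.9
```

>>> play_rows --moves '[[[-2,0,0,0,0,0,-1],[-1,0,0,0,0,0,-1],[0,0,0,0,0,0,-1]]]'

```text
time: 28.35
tcp_pos: [580.4, -123.7, 47.4]
tcp_rot: [-0.0, 0.017, 1.0, -0.001]
contact_force: [0.1, 1.0, -1.2]
grip_width: 0.274
finger_force: 44.9
```

```bash
python3 -c "
from h import *
x,y=dk(0,-79.5); go(x,y,48,np.pi-.036)"
```

```text
t 28.35 at [ 580.4 -123.7   47.4] th 3.1075 q1,q6 [-0.35 -1.89] F [ 0.1  1.  -1.2] grip 25.7 44.9
  turn [-0.09 -0.03  0.11] alt turn sign: +-180; then shift [-4.1 -0.6 -0.6]
```

>>> play_rows --moves '[[[-1,0,0,0,0,0,-1],[-1,0,0,0,0,0,-1],[-1,0,0,0,0,0,-1],[0,0,0,0,0,0,-1]]]'

```text
time: 28.75
tcp_pos: [583.7, -123.9, 47.7]
tcp_rot: [0.0, 0.017, 1.0, -0.001]
contact_force: [0.6, -0.1, -1.5]
grip_width: 0.274
finger_force: 44.9
```

>>> play_rows --moves '[[[-1,0,0,0,0,0,-1],[-1,0,0,0,0,0,-1],[0,0,0,0,0,0,-1]]]'

```text
time: 29.05
tcp_pos: [585.7, -124.0, 47.6]
tcp_rot: [0.0, 0.017, 1.0, -0.001]
contact_force: [0.1, 0.4, -2.0]
grip_width: 0.274
finger_force: 44.9
```

>>> play_rows --moves '[[[-1,0,0,0,0,0,-1],[-1,0,0,0,0,0,-1],[0,0,0,0,0,0,-1]]]'

```text
time: 29.35
tcp_pos: [586.1, -123.9, 47.3]
tcp_rot: [-0.002, 0.017, 1.0, -0.001]
contact_force: [-4.2, -0.4, 2.3]
grip_width: 0.276
finger_force: 44.9
```

>>> play_rows --moves '[[[-1,0,0,0,0,0,-1],[0,0,0,0,0,0,-1]]]'

```text
time: 29.55
tcp_pos: [586.3, -123.9, 47.4]
tcp_rot: [-0.003, 0.017, 1.0, -0.001]
contact_force: [-7.6, 0.6, 4.0]
grip_width: 0.273
finger_force: 44.9
```

Fresh B has met the end stop of bay 1. I'll release, lift and look.

>>> play_rows --moves '[[[0,0,0,0,0,0,-0.35],[0,0,0,0,0,0,-0.1],[0,0,0,0,0,0,-0.1],[0,0,-40,0,0,0,-0.1],[0,0,-40,0,0,0,-0.1]]]'

```text
time: 30.05
tcp_pos: [587.8, -123.4, 126.9]
tcp_rot: [-0.001, 0.017, 1.0, -0.0]
contact_force: [0.9, -0.8, 0.7]
grip_width: 0.448
finger_force: 0.0
```

>>> play_rows --moves '[[[0,0,-45,0,0,8,-0.1],[0,0,-15,0,0,8,-0.1],[0,0,0,0,0,8,-0.1],[0,0,0,0,0,8,0.1],[0,0,0,0,0,8,0.3]]]'

```text
time: 30.55
tcp_pos: [589.4, -123.9, 188.4]
tcp_rot: [0.001, 0.361, 0.933, -0.001]
contact_force: [-0.0, 0.2, -0.5]
grip_width: 0.581
finger_force: 0.0
```

>>> play_rows --moves '[[[0,0,0,0,0,8,0.5],[0,0,0,0,0,8,0.7],[0,0,0,0,0,8,0.8],[0,0,0,0,0,8,0.8],[0,0,0,0,0,8,0.8]]]'

```text
time: 31.05
tcp_pos: [589.2, -123.8, 187.9]
tcp_rot: [0.001, 0.658, 0.753, -0.0]
contact_force: [-0.3, -0.0, -0.1]
grip_width: 0.901
finger_force: 0.0
```

>>> play_rows --moves '[[[0,0,0,0,0,8,0.8],[0,0,0,0,0,8,0.8],[0,0,0,0,0,8,0.8],[0,0,0,0,0,8,0.8],[0,0,0,0,0,8,0.8]]]'

```text
time: 31.55
tcp_pos: [589.3, -123.8, 187.9]
tcp_rot: [0.001, 0.876, 0.483, 0.0]
contact_force: [-0.4, -0.5, 0.9]
grip_width: 0.897
finger_force: 0.0
```

```bash
python3 -c "
from h import *
go(605.6,305.3,165,.988)
t=bot.read_camera('top')['pixels'][:,:,::-1];s=bot.read_camera('scene')['pixels'][:,:,::-1]
cv2.imwrite('pics/c4.png',np.hstack([cv2.resize(t[150:250,155:255],None,fx=4,fy=4,interpolation=2),cv2.resize(s[220:320,280:380],None,fx=4,fy=4,interpolation=2)]))
"
```

```text
t 31.55 at [ 589.3 -123.8  187.9] th 1.0075 q1,q6 [-0.35  0.21] F [-0.4 -0.5  0.9] grip 84.4 0.0
  turn [0.13 0.05 1.12] alt turn sign: +-180; then shift [ 367.3 -222.5   22.9]
```

View pics/c4.png

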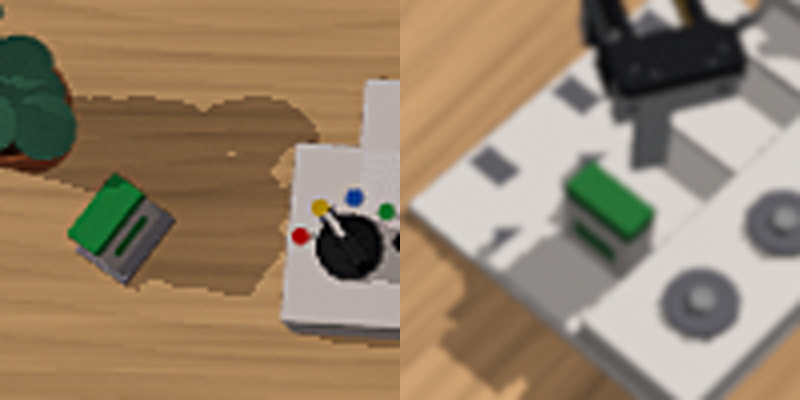

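Fresh B stands home in bay 1 (crop (612,205)), the dial is still at yellow, and fresh A at (184,207) is unmoved. Now for fresh A, gripped lengthwise.

>>> play_rows --moves '[[[20,-12,0,0,0,1.1,0.8],[39,-24,0,0,0,0,0.8],[39,-24,0,0,0,0,0.8],[39,-24,0,0,0,0,0.8],[39,-24,0,0,0,0,0.8]]]'

```text
time: 32.15
tcp_pos: [593.9, 84.4, 187.6]
tcp_rot: [0.001, 0.878, 0.478, 0.0]
contact_force: [1.2, 0.1, -0.9]
grip_width: 0.901
finger_force: 0.0
```

>>> play_rows --moves '[[[39,-24,0,0,0,0,0.8],[39,-24,0,0,0,0,0.8],[39,-24,0,0,0,0,0.8],[39,-24,0,0,0,0,0.8],[25,-14,0,0,0,0,0.8]]]'

```text
time: 32.65
tcp_pos: [599.8, 298.0, 187.0]
tcp_rot: [0.0, 0.878, 0.479, 0.0]
contact_force: [0.4, -0.4, -0.7]
grip_width: 0.898
finger_force: 0.0
```

>>> play_rows --moves '[[[10,-4,0,0,0,0,0.8],[0,0,0,0,0,0,0.8],[0,0,0,0,0,0,0.8]]]'

```text
time: 32.95
tcp_pos: [602.5, 303.6, 186.7]
tcp_rot: [0.001, 0.879, 0.477, -0.001]
contact_force: [0.4, 0.0, -0.5]
grip_width: 0.898
finger_force: 0.0
```

```bash
python3 -c "
from h import *
go(605.6,305.3,110,.988)"
```

```text
t 32.95 at [602.5 303.6 186.7] th 0.994 q1,q6 [0.34 0.92] F [ 0.4  0.  -0.5] grip 84.4 0.0
  turn [0.07 0.14 0.35] alt turn sign: +-180; then shift [ 3.1  1.7 76.7]
```

>>> play_rows --moves '[[[3,1.5,25,0,0,0.4,0.8],[0,0,30,0,0,0,0.8],[0,0,20,0,0,0,0.8],[0,0,0,0,0,0,0.8],[0,0,0,0,0,0,0.8]]]'

```text
time: 33.45
tcp_pos: [605.5, 304.8, 112.0]
tcp_rot: [0.001, 0.881, 0.473, -0.001]
contact_force: [-0.3, -0.5, 0.3]
grip_width: 0.896
finger_force: 0.0
```

```bash
python3 -c "
from h import *
s0=cv2.imread('pics/scene0.png')
def g(s):
    c=s[170:200,420:446].astype(int); m=(c[...,1]>c[...,2]+40)&(c[...,1]>c[...,0]+40); y,x=np.nonzero(m); return m.sum(),x.mean()+420,y.mean()+170
s=bot.read_camera('scene')['pixels'][:,:,::-1]; print(g(s0),g(s)); cv2.imwrite('pics/scene5.png',s)
go(605.6,305.3,48,.988)"
```

```text
(np.int64(99), np.float64(435.6363636363636), np.float64(178.96969696969697)) (np.int64(100), np.float64(435.53), np.float64(178.96))
t 33.5 at [606.4 305.5 113.3] th 0.9856 q1,q6 [0.34 0.93] F [-0.2  0.2  0.6] grip 84.8 0.0
  turn [ 0.13 -0.   -0.14] alt turn sign: +-180; then shift [-0.6 -0.5 65.3]
```

Fresh A hasn't moved (the cap blob centroid is unchanged), so I'll descend and grip.

>>> play_rows --moves '[[[0,0,25,0,0,0,0.8],[0,0,25,0,0,0,0.8],[0,0,14,0,0,0,0.8],[0,0,0,0,0,0,0.6],[0,0,0,0,0,0,0.3]]]' --force 30

```text
time: 34.0
tcp_pos: [606.1, 306.5, 49.1]
tcp_rot: [0.001, 0.881, 0.474, 0.0]
contact_force: [0.1, -0.6, -0.2]
grip_width: 0.765
finger_force: 0.0
```

>>> play_rows --moves '[[[0,0,0,0,0,0,0],[0,0,0,0,0,0,-0.5],[0,0,0,0,0,0,-1],[0,0,0,0,0,0,-1],[0,0,0,0,0,0,-1]]]' --force 45

```text
time: 34.5
tcp_pos: [606.3, 306.8, 49.5]
tcp_rot: [0.001, 0.881, 0.474, 0.001]
contact_force: [0.6, 0.7, 4.7]
grip_width: 0.569
finger_force: 44.9
```

```bash
python3 -c "
from h import *
go(450,230,80,np.pi/2-.036)"
```

```text
t 34.5 at [606.3 306.8  49.5] th 0.9869 q1,q6 [0.34 0.93] F [0.6 0.7 4.7] grip 53.5 44.9
  turn [ 1.500e-01 -1.000e-02 -3.139e+01] alt turn sign: +-180; then shift [ -82.4 -153.4  -30.5]
```

>>> play_rows --moves '[[[0,0,-15,0,0,0,-1],[0,0,-20,0,0,0,-1],[-25,-15,0,0,0,0,-1],[-40,-23,0,0,0,0,-1],[-40,-23,0,0,0,0,-1]]]'

```text
time: 35.0
tcp_pos: [495.1, 251.8, 83.1]
tcp_rot: [0.001, 0.881, 0.474, -0.001]
contact_force: [-0.6, 0.5, -0.5]
grip_width: 0.568
finger_force: 44.9
```

>>> play_rows --moves '[[[-30,-18,0,0,0,0,-1],[-15,-9,0,0,0,0,-1],[0,0,0,0,0,-8,-1],[0,0,0,0,0,-8,-1],[0,0,0,0,0,-8,-1]]]'

```text
time: 35.5
tcp_pos: [448.5, 229.6, 83.3]
tcp_rot: [0.001, 0.761, 0.649, -0.001]
contact_force: [0.3, -0.4, -0.6]
grip_width: 0.568
finger_force: 44.9
```

>>> play_rows --moves '[[[0,0,0,0,0,-7.4,-1],[0,0,0,0,0,0,-1],[0,0,0,0,0,0,-1]]]'

```text
time: 35.8
tcp_pos: [448.8, 229.7, 83.1]
tcp_rot: [0.001, 0.721, 0.693, -0.001]
contact_force: [-0.0, 0.5, -1.5]
grip_width: 0.569
finger_force: 44.9
```

```bash
python3 -c "
from h import *
go(450,230,50,np.pi/2-.036)"
```

```text
t 35.8 at [448.8 229.7  83.1] th 1.5323 q1,q6 [0.3  0.34] F [-0.   0.5 -1.5] grip 53.5 44.9
  turn [-0.01  0.1  -0.14] alt turn sign: +-180; then shift [ 0.3  1.2 33.1]
```

>>> play_rows --moves '[[[0,0,15,0,0,0,-1],[0,0,12,0,0,0,-1],[0,0,4,0,0,0,-1],[0,0,2,0,0,0,-1],[0,0,0,0,0,0,-1]]]'

```text
time: 36.3
tcp_pos: [449.0, 229.7, 50.0]
tcp_rot: [0.001, 0.72, 0.694, -0.001]
contact_force: [0.2, 0.2, -1.7]
grip_width: 0.573
finger_force: 44.9
```

>>> play_rows --moves '[[[0,0,0.5,0,0,0,-1],[0,0,0,0,0,0,-1]]]'

```text
time: 36.5
tcp_pos: [449.3, 229.8, 49.6]
tcp_rot: [0.001, 0.72, 0.694, -0.0]
contact_force: [1.0, -0.4, -1.8]
grip_width: 0.574
finger_force: 44.9
```

>>> play_rows --moves '[[[0,0,0.5,0,0,0,-1],[0,0,0,0,0,0,0.3],[0,0,0,0,0,0,0.6],[0,0,0,0,0,0,0.6],[0,0,-30,0,0,0,0.6]]]'

```text
time: 37.0
tcp_pos: [445.2, 228.5, 75.5]
tcp_rot: [-0.002, 0.72, 0.694, -0.005]
contact_force: [0.5, 0.1, 0.9]
grip_width: 0.797
finger_force: 0.0
```

>>> play_rows --moves '[[[0,0,-35,0,0,0,0.6],[0,0,0,0,0,8,0.6],[0,0,0,0,0,8,0.6],[0,0,0,0,0,8,0.6],[0,0,0,0,0,8,0.6]]]'

```text
time: 37.5
tcp_pos: [449.1, 229.8, 114.1]
tcp_rot: [0.001, 0.885, 0.467, -0.0]
contact_force: [0.3, 0.0, 0.3]
grip_width: 0.797
finger_force: 0.0
```

>>> play_rows --moves '[[[0,0,0,0,0,8,0.6],[0,0,0,0,0,8,0.6],[0,0,0,0,0,8,0.6],[0,0,0,0,0,8,0.6],[0,0,0,0,0,8,0.6]]]'

```text
time: 38.0
tcp_pos: [449.0, 229.8, 113.9]
tcp_rot: [0.001, 0.991, 0.136, -0.0]
contact_force: [-0.6, 0.6, 0.2]
grip_width: 0.801
finger_force: 0.0
```

>>> play_rows --moves '[[[0,0,0,0,0,8,0.6],[0,0,0,0,0,8,0.6],[0,0,0,0,0,2,0.6],[0,0,0,0,0,0,0.6],[0,0,0,0,0,0,0.6]]]'

```text
time: 38.5
tcp_pos: [449.0, 229.8, 113.9]
tcp_rot: [0.001, 1.0, -0.017, -0.0]
contact_force: [-0.6, -0.3, 0.1]
grip_width: 0.8
finger_force: 0.0
```

```bash
python3 -c "
from h import *
s=bot.read_camera('scene')['pixels'][:,:,::-1]; u,v=proj([449.3,229.8,35],'scene')[0].astype(int); print(u,v)
cv2.imwrite('pics/c6.png',cv2.resize(s[v-60:v+60,u-70:u+70],None,fx=4,fy=4,interpolation=2))
go(449.3,229.8,39.3,-.036)"
```

```text
373 174
t 38.55 at [449.  229.8 113.9] th -0.0351 q1,q6 [0.3  1.91] F [-0.1  0.1  0.5] grip 75.2 0.0
  turn [0.1  0.   0.05] alt turn sign: +-180; then shift [ 0.3  0.  74.6]
```

View pics/c6.png

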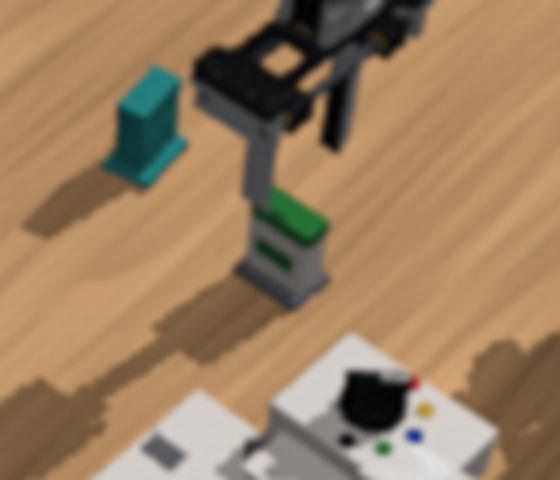

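Fresh A stands upright at crop (288,245), between the fingers. I'll descend and grip it across its width.

>>> play_rows --moves '[[[0,0,25,0,0,0,0.6],[0,0,30,0,0,0,0.6],[0,0,17,0,0,0,0.6],[0,0,2,0,0,0,0.6],[0,0,0,0,0,0,0]]]'

```text
time: 39.05
tcp_pos: [448.9, 229.6, 39.8]
tcp_rot: [0.001, 1.0, -0.018, -0.0]
contact_force: [-0.8, -0.0, -0.5]
grip_width: 0.745
finger_force: 0.0
```

>>> play_rows --moves '[[[0,0,0,0,0,0,-0.3],[0,0,0,0,0,0,-0.7],[0,0,0,0,0,0,-1],[0,0,0,0,0,0,-1],[0,0,0,0,0,0,-1]]]'

```text
time: 39.55
tcp_pos: [449.3, 229.8, 40.3]
tcp_rot: [0.001, 1.0, -0.018, 0.0]
contact_force: [-0.6, -0.1, -0.9]
grip_width: 0.324
finger_force: 0.0
```

>>> play_rows --moves '[[[0,0,0,0,0,0,-1]]]'

```text
time: 39.65
tcp_pos: [449.2, 229.9, 40.2]
tcp_rot: [0.001, 1.0, -0.018, 0.0]
contact_force: [-0.2, 0.8, 1.4]
grip_width: 0.274
finger_force: 45.0
```

```bash
python3 -c "
from h import *
x,y=dk(-112,-0.5); go(x,y,130,-.036)"
```

```text
t 39.65 at [449.2 229.9  40.2] th -0.0359 q1,q6 [0.3  1.91] F [-0.2  0.8  1.4] grip 25.7 45.0
  turn [ 0.07 -0.02  0.  ] alt turn sign: +-180; then shift [ 35.9 270.3 -89.8]
```

>>> play_rows --moves '[[[0,0,-20,0,0,0,-1],[0,0,-40,0,0,0,-1],[0,0,-25,0,0,0,-1],[3,25,0,0,0,0,-1],[6,45,0,0,0,0,-1]]]'

```text
time: 40.15
tcp_pos: [456.3, 160.7, 126.4]
tcp_rot: [0.0, 1.0, -0.016, 0.002]
contact_force: [0.2, -1.2, -1.8]
grip_width: 0.272
finger_force: 45.0
```

>>> play_rows --moves '[[[6,45,0,0,0,0,-1],[6,45,0,0,0,0,-1],[6,45,0,0,0,0,-1],[5,40,0,0,0,0,-1],[3,20,0,0,0,0,-1]]]'

```text
time: 40.65
tcp_pos: [474.3, -39.3, 125.3]
tcp_rot: [0.001, 1.0, -0.019, -0.0]
contact_force: [-0.2, 1.1, -0.4]
grip_width: 0.275
finger_force: 45.0
```

>>> play_rows --moves '[[[0,5,20,0,0,0,-1],[0,0,25,0,0,0,-1],[0,0,10,0,0,0,-1],[0,0,0,0,0,0,-1],[0,0,0,0,0,0,-1]]]'

```text
time: 41.15
tcp_pos: [474.5, -41.1, 70.7]
tcp_rot: [0.001, 1.0, -0.018, 0.0]
contact_force: [-0.0, -0.6, -1.3]
grip_width: 0.273
finger_force: 45.0
```

>>> play_rows --moves '[[[0,0,0,0,0,0,-1],[0,0,0,0,0,0,-1]]]'

```text
time: 41.35
tcp_pos: [475.4, -41.3, 71.6]
tcp_rot: [0.001, 1.0, -0.018, 0.001]
contact_force: [0.4, 0.5, -1.1]
grip_width: 0.276
finger_force: 45.0
```

```bash
python3 -c "
from h import *
x,y=dk(-112,-0.5); go(x,y,48.7,-.036)"
```

```text
t 41.35 at [475.4 -41.3  71.6] th -0.0353 q1,q6 [-0.27  1.34] F [ 0.4  0.5 -1.1] grip 26.0 45.0
  turn [ 0.13 -0.14  0.04] alt turn sign: +-180; then shift [-0.   0.1 22.9]
```

>>> play_rows --moves '[[[0,0.4,10,0,0,0,-1],[0,0,7,0,0,0,-1],[0,0,3,0,0,0,-1],[0,0,2,0,0,0,-1],[0,0,0,0,0,0,-1]]]'

```text
time: 41.85
tcp_pos: [474.2, -41.7, 48.3]
tcp_rot: [0.001, 1.0, -0.018, -0.0]
contact_force: [0.5, -0.2, -1.8]
grip_width: 0.279
finger_force: 45.0
```

>>> play_rows --moves '[[[0,0,0,0,0,0,-1],[0,0,0,0,0,0,-1]]]'

```text
time: 42.05
tcp_pos: [474.4, -41.8, 48.3]
tcp_rot: [0.001, 1.0, -0.018, 0.0]
contact_force: [1.0, 0.5, -1.2]
grip_width: 0.273
finger_force: 45.0
```

>>> play_rows --moves '[[[10,0,0,0,0,0,-1],[10,0,0,0,0,0,-1],[10,0,0,0,0,0,-1],[8,0,0,0,0,0,-1],[0,0,0,0,0,0,-1]]]'

```text
time: 42.55
tcp_pos: [513.3, -43.0, 48.2]
tcp_rot: [0.001, 1.0, -0.018, 0.0]
contact_force: [0.4, -0.8, 0.3]
grip_width: 0.276
finger_force: 45.0
```

```bash
python3 -c "
from h import *
x,y=dk(0,-1); go(x,y,48.7,-.036)"
```

```text
t 42.55 at [513.3 -43.   48.2] th -0.0357 q1,q6 [-0.25  1.36] F [ 0.4 -0.8  0.3] grip 26.0 45.0
  turn [ 0.08 -0.01  0.02] alt turn sign: +-180; then shift [74.   0.3 -0.5]
```

>>> play_rows --moves '[[[6,0,0,0,0,0,-1],[6,0,0,0,0,0,-1],[6,0,0,0,0,0,-1],[6,0,0,0,0,0,-1],[0,0,0,0,0,0,-1]]]'

```text
time: 43.05
tcp_pos: [537.3, -43.6, 48.4]
tcp_rot: [0.0, 1.0, -0.018, 0.001]
contact_force: [-0.6, 3.5, -0.2]
grip_width: 0.272
finger_force: 45.0
```

>>> play_rows --moves '[[[10,0,0,0,0,0,-1],[10,0,0,0,0,0,-1],[10,0,0,0,0,0,-1],[8,0,0,0,0,0,-1],[4,0,0,0,0,0,-1]]]'

```text
time: 43.55
tcp_pos: [578.5, -45.1, 48.3]
tcp_rot: [0.0, 1.0, -0.018, -0.001]
contact_force: [-6.1, 3.4, 5.6]
grip_width: 0.274
finger_force: 45.0
```

>>> play_rows --moves '[[[1,0,0,0,0,0,-1],[1,0,0,0,0,0,-1],[1,0,0,0,0,0,-1],[1,0,0,0,0,0,-1],[0,0,0,0,0,0,-1]]]'

```text
time: 44.05
tcp_pos: [581.9, -45.3, 48.3]
tcp_rot: [0.001, 1.0, -0.018, -0.001]
contact_force: [-4.5, 3.3, 3.1]
grip_width: 0.274
finger_force: 45.0
```

>>> play_rows --moves '[[[1,-0.5,0,0,0,0,-1],[1,0,0,0,0,0,-1],[0,0,0,0,0,0,-1]]]'

```text
time: 44.35
tcp_pos: [584.7, -45.3, 48.3]
tcp_rot: [0.001, 1.0, -0.018, 0.0]
contact_force: [-1.8, 2.6, 0.1]
grip_width: 0.276
finger_force: 45.0
```

>>> play_rows --moves '[[[1,0,0,0,0,0,-1],[1,0,0,0,0,0,-1],[0,0,0,0,0,0,-1]]]'

```text
time: 44.65
tcp_pos: [586.7, -45.4, 48.3]
tcp_rot: [0.001, 1.0, -0.018, 0.0]
contact_force: [-0.7, 1.8, -0.5]
grip_width: 0.276
finger_force: 45.0
```

>>> play_rows --moves '[[[1,0,0,0,0,0,-1],[0,0,0,0,0,0,-1]]]'

```text
time: 44.85
tcp_pos: [587.5, -45.4, 48.3]
tcp_rot: [0.001, 1.0, -0.018, 0.0]
contact_force: [-0.3, 1.2, -1.3]
grip_width: 0.273
finger_force: 45.0
```

>>> play_rows --moves '[[[1,0,0,0,0,0,-1],[1,0,0,0,0,0,-1],[0,0,0,0,0,0,-1]]]'

```text
time: 45.15
tcp_pos: [589.2, -45.4, 48.3]
tcp_rot: [0.001, 1.0, -0.018, -0.0]
contact_force: [-2.8, 1.7, 0.4]
grip_width: 0.273
finger_force: 45.0
```

>>> play_rows --moves '[[[1,0,0,0,0,0,-1],[0,0,0,0,0,0,-1]]]'

```text
time: 45.35
tcp_pos: [589.3, -45.5, 48.4]
tcp_rot: [0.001, 1.0, -0.018, -0.001]
contact_force: [-4.0, 1.4, 2.5]
grip_width: 0.272
finger_force: 45.0
```

>>> play_rows --moves '[[[1,0,0,0,0,0,-1],[0,0,0,0,0,0,-1]]]'

```text
time: 45.55
tcp_pos: [589.4, -45.5, 48.4]
tcp_rot: [0.001, 1.0, -0.018, -0.002]
contact_force: [-6.4, 1.5, 3.6]
grip_width: 0.271
finger_force: 45.0
```

>>> play_rows --moves '[[[0,0,0,0,0,0,-0.35],[0,0,0,0,0,0,-0.1],[0,0,0,0,0,0,-0.1],[0,0,-40,0,0,0,-0.1],[0,0,-40,0,0,0,-0.1]]]'

```text
time: 46.05
tcp_pos: [590.4, -45.3, 127.8]
tcp_rot: [0.001, 1.0, -0.018, -0.001]
contact_force: [0.0, 0.1, 0.3]
grip_width: 0.448
finger_force: 0.0
```

>>> play_rows --moves '[[[0,0,-40,0,0,0,-0.1],[-30,-20,0,0,0,0,-0.1],[-40,-40,0,0,0,0,-0.1],[-40,-45,0,0,0,0,-0.1],[-40,-45,0,0,0,0,-0.1]]]'

```text
time: 46.55
tcp_pos: [463.8, 90.3, 168.8]
tcp_rot: [0.001, 1.0, -0.019, 0.001]
contact_force: [0.1, 0.3, 0.1]
grip_width: 0.451
finger_force: 0.0
```

>>> play_rows --moves '[[[-30,-45,0,0,0,0,-0.1],[0,-45,0,0,0,0,-0.1],[0,-20,0,0,0,0,-0.1],[0,0,0,0,0,0,-0.1]]]'

```text
time: 46.95
tcp_pos: [440.8, 199.4, 168.7]
tcp_rot: [0.0, 1.0, -0.016, 0.001]
contact_force: [0.3, -0.3, 0.5]
grip_width: 0.45
finger_force: 0.0
```

```bash
python3 -c "
from h import *
t=bot.read_camera('top')['pixels'][:,:,::-1]
s=bot.read_camera('scene')['pixels'][:,:,::-1]
cv2.imwrite('pics/c7.png',np.hstack([cv2.resize(t[160:270,220:370],(600,440),interpolation=2)[:,150:],cv2.resize(s[215:325,280:367],(348,440),interpolation=2)]))
cv2.imwrite('pics/top7.png',t); cv2.imwrite('pics/c7t.png',cv2.resize(t[160:270,220:370],None,fx=5.3,fy=5.3,interpolation=2))
go(590.3,141,130,.664)"
```

```text
t 47.05 at [440.7 197.  168.3] th -0.0347 q1,q6 [0.24 1.85] F [0.3 0.6 0.1] grip 42.0 0.0
  turn [ 1.400e-01 -2.000e-02 -4.003e+01] alt turn sign: +-180; then shift [ 83.3 136.2  38.3]
```

View pics/c7t.png

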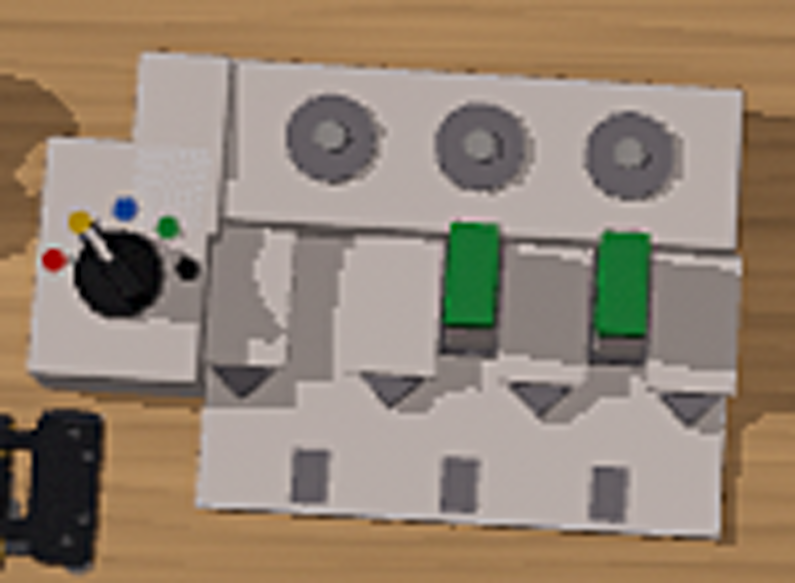

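Both green caps sit against the end stop (mid cap (471,274), right cap (623,285)), and the dial is at yellow (79,222). Now I'll turn the dial to green.

>>> play_rows --moves '[[[0,0,0,0,0,-8,-0.15],[0,0,0,0,0,-8,-0.15],[0,0,0,0,0,-8,-0.15],[0,0,0,0,0,-8,-0.15],[0,0,0,0,0,-8,-0.15]]]'

```text
time: 47.55
tcp_pos: [441.0, 195.4, 168.0]
tcp_rot: [0.001, 0.945, 0.327, -0.0]
contact_force: [-0.7, -0.7, 0.6]
grip_width: 0.426
finger_force: 0.0
```

>>> play_rows --moves '[[[15,25,0,0,0,0,-0.15],[24,40,0,0,0,0,-0.15],[24,40,0,0,0,0,-0.15],[15,24,0,0,0,0,-0.15],[5,7,0,0,0,0,-0.15]]]'

```text
time: 48.05
tcp_pos: [592.3, 137.3, 168.0]
tcp_rot: [0.001, 0.946, 0.323, 0.0]
contact_force: [0.0, 0.9, -1.1]
grip_width: 0.423
finger_force: 0.0
```

>>> play_rows --moves '[[[0,0,20,0,0,0,-0.15],[0,0,30,0,0,0,-0.15],[0,0,20,0,0,0,-0.15],[0,0,0,0,0,0,-0.15],[0,0,0,0,0,0,-0.15]]]'

```text
time: 48.55
tcp_pos: [588.8, 140.3, 98.2]
tcp_rot: [0.001, 0.946, 0.325, -0.001]
contact_force: [0.6, 0.2, 1.3]
grip_width: 0.422
finger_force: 0.0
```

```bash
python3 -c "
from h import *
go(591,141.5,66,.664)"
```

```text
t 48.55 at [588.8 140.3  98.2] th 0.6618 q1,q6 [0.09 1.  ] F [0.6 0.2 1.3] grip 39.7 0.0
  turn [ 0.05  0.11 -0.13] alt turn sign: +-180; then shift [ 2.5  0.4 32.2]
```

>>> play_rows --moves '[[[2,0.4,15,0,0,0,-0.15],[0,0,12,0,0,0,-0.15],[0,0,5,0,0,0,-0.15],[0,0,0,0,0,0,-0.15],[0,0,0,0,0,0,-0.5]]]' --force 30

```text
time: 49.05
tcp_pos: [591.2, 141.6, 66.0]
tcp_rot: [0.001, 0.946, 0.325, -0.0]
contact_force: [0.6, -0.4, -0.1]
grip_width: 0.372
finger_force: 0.0
```

>>> play_rows --moves '[[[0,0,0,0,0,0,-0.7],[0,0,0,0,0,0,-1],[0,0,0,0,0,0,-1],[0,0,0,0,0,0,-1]]]'

```text
time: 49.45
tcp_pos: [591.7, 141.4, 66.6]
tcp_rot: [0.001, 0.946, 0.325, 0.0]
contact_force: [1.1, -1.3, 0.2]
grip_width: 0.123
finger_force: 30.0
```

>>> play_rows --moves '[[[0,0,0,0,0,8,-1],[0,0,0,0,0,8,-1],[0,0,0,0,0,8,-1],[0,0,0,0,0,8,-1],[0,0,0,0,0,8,-1]]]'

```text
time: 49.95
tcp_pos: [591.8, 141.1, 66.6]
tcp_rot: [0.001, 1.0, -0.021, 0.001]
contact_force: [0.3, -1.4, -0.2]
grip_width: 0.13
finger_force: 30.0
```

>>> play_rows --moves '[[[0,0,0,0,0,8,-1],[0,0,0,0,0,8,-1],[0,0,0,0,0,8,-1],[0,0,0,0,0,8,-1],[0,0,0,0,0,8,-1]]]'

```text
time: 50.45
tcp_pos: [591.6, 140.7, 66.6]
tcp_rot: [0.001, 0.932, -0.361, 0.001]
contact_force: [0.2, -2.2, 2.0]
grip_width: 0.126
finger_force: 30.0
```

```bash
python3 -c "
from h import *
go(591,141.5,66,-.736)"
```

```text
t 50.45 at [591.6 140.7  66.6] th -0.7396 q1,q6 [0.09 2.4 ] F [ 0.2 -2.2  2. ] grip 11.9 30.0
  turn [ 0.1  -0.15 -0.21] alt turn sign: +-180; then shift [-1.  -0.1  0.6]
```

Release, lift, back off toward the robot and take a final look.

>>> play_rows --moves '[[[0,0,0,0,0,0,-0.4],[0,0,0,0,0,0,-0.2],[0,0,0,0,0,0,-0.1],[0,0,-40,0,0,0,-0.1],[0,0,-40,0,0,0,-0.1]]]'

```text
time: 50.95
tcp_pos: [589.4, 141.7, 144.9]
tcp_rot: [0.002, 0.934, -0.358, -0.002]
contact_force: [1.4, 0.8, -0.5]
grip_width: 0.446
finger_force: 0.0
```

>>> play_rows --moves '[[[0,0,-30,0,0,0,-0.1],[-20,-20,0,0,0,0,-0.1],[-30,-30,0,0,0,0,-0.1],[-30,-30,0,0,0,0,-0.1],[-30,-30,0,0,0,0,-0.1]]]'

```text
time: 51.45
tcp_pos: [583.0, 298.5, 176.0]
tcp_rot: [0.001, 0.934, -0.358, 0.0]
contact_force: [-0.5, -0.1, 0.5]
grip_width: 0.448
finger_force: 0.0
```

>>> play_rows --moves '[[[0,0,0,0,0,0,-0.1],[0,0,0,0,0,0,-0.1],[0,0,0,0,0,0,-0.1]]]'

```text
time: 51.75
tcp_pos: [583.2, 296.1, 175.6]
tcp_rot: [0.001, 0.933, -0.359, 0.0]
contact_force: [-0.2, -0.6, 0.5]
grip_width: 0.45
finger_force: 0.0
```

```bash
python3 -c "
from h import *
t=bot.read_camera('top')['pixels'][:,:,::-1]
cv2.imwrite('pics/fin.png',cv2.resize(t[135:345,120:480],(800,467),interpolation=2));go(500,60,176)"
```

```text
t 51.8 at [583.4 295.8 175.6] th -0.7349 q1,q6 [0.34 2.64] F [ 0.8 -0.   0.7] grip 42.4 0.0
  turn [ 0.12 -0.07 -0.  ] alt turn sign: +-180; then shift [ 96.2 230.8  -0.4]
```

View pics/fin.png

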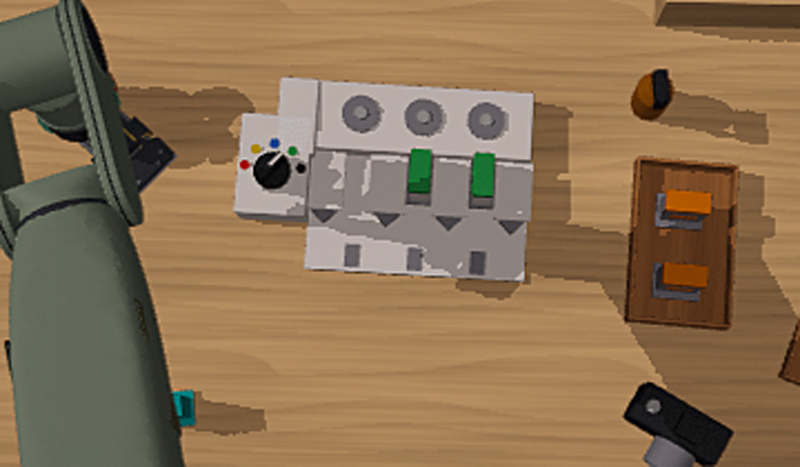

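The dial points at green (292,151), both fresh cartridges are home, both spent ones stand in the tray, and the bottle and camera are untouched. The robot is clear, so I'm handing in.

```bash
python3 -c "
from bench import bot
print(bot.sign_off())"
```

```text
the job is handed in; nothing more can be done
None
```

The job is handed in: dial to yellow first, both spent cartridges upright in the large tray, both fresh cartridges pushed to the end stop in the right and middle bays, then dial left on green; the spray bottle, camera and turquoise look-alike were not touched, and I kept clear of the plant, though the arm hid it in the final picture.

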